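Make up two gauge kits, one with the part from the ratchet clamp

ROBOT

A 7-joint arm with a two-finger parallel gripper is mounted at the origin on the work surface. World frame = base frame: x ahead of the robot, y to its left, z up, the work surface at z = 0. Lengths are in m, angles in rad, forces in N, time in s.
With the tool pointing down it reaches from about 0.4 to 0.925 m from the base axis. Payload 5.6 kg.
Tool frame: the origin (TCP) lies at the very end of the fingers, on their centre line; the grasp point (between the pads) lies 19 mm behind it; z points along the fingers, x is the direction in which the jaws open and shut, and the axes are right-handed (so a half turn about z gives the same grasp; the last joint's range is limited). The gripper opens to 85 mm and grips with 20 to 120 N. Pads are 22 mm wide; open, the fingers measure 114 mm over their backs; the gripper's body (76 mm by 85 mm) begins 54 mm behind the grasp point. The pads swing forward as they close: fully open they stand 13 mm farther back than shut.
Start: joints at [-1.188, 0.468, -0.012, 1.603, 0.006, 1.071, -0.056], TCP at [0.269, 0.592, 0.231] pointing down, gripper open.
Joint ranges: [-2.53, 2.53], [-0.31, 2.02], [-1.57, 1.55], [0.28, 2.44], [-1.29, 4.43], [0.15, 1.84], [-2.92, 2.92]. Speed limits (rad/s): [2.57, 2.57, 3.14, 3.14, 3.14, 3.14, 3.14].

INTERFACE

Orientations are given as a unit quaternion [x, y, z, w].
In Python, from station import get_state, cams, robot gives the robot as it stands.
- The arm moves only by the tool servo_tool, never from a script. Its argument "plan" is a list of rows, each an object of numbers: "tx", "ty", "tz": the shift along the tool's x, y, z in m; "roll": the turn about the tool's z in degrees; "hand": the finger opening in m, from 0 to 0.0854. In form: [{"tx": .., "ty": .., "tz": .., "roll": .., "hand": ..}, ...]. A call has 1 to 8 rows; each row is the pose to reach, as a shift and turn from the pose commanded when the call began, along the tool's axes at that moment; what a row does not reach only later rows make up. A row lasts 1/10 s, in which the tool goes at most 50 mm and 8.59 degrees, less where a joint would pass 70% of its speed; a pose out of reach is approached as far as the arm can. A call with a gripper value outside its range is refused whole. The fingers move at their own pace and stop on an object; "squeeze" is the grip in N (left out, the last holds). Time passes only in rows, so rows that repeat a pose let the fingers close. It gives the time, the measured TCP pose, the force and the opening at its end, in the units of the state.
- get_state(): the state, without advancing time (a new reading comes with each control period).
- cams.capture(name): name is "scene" or "side" or "wrist"; returns a dict with "image" (420x560x3 uint8, red, green, blue), "intrinsics" (3x3 intrinsics, pixels), "k1" (the pictures are not rectified: a ray, as slopes to the right and down, at radius r is drawn at 1 + k1 r^2 times it, then the intrinsics apply), "extrinsics" (4x4, takes a point from camera to world coordinates). Camera axes: x right, y down, z forward; pixel columns grow to the right and rows downward; lengths in m; the calibration is good to about 2 mm. A picture is of the moment at which its call begins. There is no depth.
- robot.sign_off(): hands the job in, once; it reports no verdict.
The state is a dict: "t": time; "joint_pos": joint angles; "joint_velocities": joint speeds; "effort": joint torques, N m; "ee_pos": TCP position; "orientation": TCP orientation; "ft_force": force on the tool from outside, world axes, zero at the start; "wrist_torque": the same for the moment, N m; "opening": finger opening in m.
Only numpy, scipy, OpenCV 4.12 (cv2) and the standard library are available. Lean on these libraries where they do the work, as an engineer would, in place of code of your own. Each camera call takes 0.05 s, during which the arm holds its last target.

TASK

Make up two inspection kits: the thickest plug gauge and the ring gauge go in the tray with round pockets; the thinnest plug gauge and the flanged part now held in the ratchet clamp go in the tray with square pockets, one thing to a pocket, each upright and flat on its pocket's floor. To free the part, lift the clamp's pawl by its tab, then slide the clamp bar fully back by its post, and leave the bar back. Set things down gently, do not drop them, and leave the medium plug gauge standing where it is.

Things in the scene. Friction and masses are not known exactly. Their poses are not given: they have to be found in the camera images.
- plug_thick: The thickest plug gauge: steel, standing upright; measuring barrel 46 mm diameter at the bottom (height 0 to 32 mm), coaxial dark handle 16 mm diameter above it (height 32 to 68 mm). 420 g, for the tray with round pockets. Origin: centre of the underside, z up; round, its yaw means nothing.
- plug_medium: The medium plug gauge: steel, standing upright; measuring barrel 34 mm diameter at the bottom (height 0 to 32 mm), coaxial dark handle 16 mm diameter above it (height 32 to 68 mm). 260 g, not wanted: stays where it is. Origin: centre of the underside, z up; round, its yaw means nothing.
- plug_thin: The thinnest plug gauge: steel, standing upright; measuring barrel 22 mm diameter at the bottom (height 0 to 32 mm), coaxial dark handle 16 mm diameter above it (height 32 to 68 mm). 140 g, for the tray with square pockets. Origin: centre of the underside, z up; round, its yaw means nothing.
- ring_gauge: Ring gauge: plain steel ring lying flat, 56 mm outside and 30 mm inside diameter, 28 mm high, 360 g; for the tray with round pockets. Origin: centre of the underside, z up; its yaw means nothing. The three plugs and the ring stand in a row along y, 56 mm or more apart, on a thin blue mat, in any order.
- part: Flanged aluminium part, 120 g: flange 40 mm (x) by 60 mm (y), 10 mm thick, with an upright round boss at its centre, 24 mm diameter, from 10 to 42 mm height; grip it by the boss. Origin: centre of the flange's underside, z up. It lies in the clamp, trapped under the bar's fork; for the tray with square pockets (set its sides parallel to the pocket's).
- tray_round: Plastic kit tray, grey floor and white walls, fixed, 98 mm (x) by 192 mm (y), floor 4 mm thick, walls to 12 mm above the bench. Two round pockets, 84 mm inside diameter, centred at y = +47 and -47 mm, with 4 mm walls standing round them. Origin: centre of the underside; x across the tray, y along the two pockets, z up. Each pocket takes one thing.
- tray_square: Plastic kit tray, grey floor and white walls, fixed, 98 mm (x) by 192 mm (y), floor 4 mm thick, walls to 12 mm above the bench. Two square pockets, 90 by 90 mm inside, centred at y = +47 and -47 mm, with a 4 mm wall between and around. Origin: centre of the underside; x across the tray, y along the two pockets, z up. Each pocket takes one thing.
- clamp: Ratchet bar clamp, fixed: aluminium base plate 90 mm (x) by 242 mm (y, -119 to +123), 12 mm thick. Origin on the bench, y along the bar, z up. The part lies at (0, -70) mm on the plate in a nest of 6 mm high blocks. Bar: steel, 24 mm wide, along x = 0, top 33.5 mm above the bench; its fork (40 mm wide) lies over the part's flange, either side of the boss, to y = -72 mm. Post on the bar: see joint bar; tab: see joint pawl.
- pawl (a joint): Pawl angle, rad: 0 down (blocks the bar) to 0.6; grows as lifted, tab going up and to clamp +y. Bar free above 0.2; lift to about 0.4. Stays where left; 2 N lifts it. Black tab, pinched along clamp x: upright blade 10 mm (x) by 16 mm (y); at 0 centred at clamp (0, 68) mm, 48 to 78 mm above the bench. Hinge along x at clamp y = 105 mm, 44 mm above the bench.
- bar (a joint): Bar travel along clamp +y, m: 0 clamped, 0.045 fully back; part free to lift from 0.036. Stays where left; slides at about 2 N; with the pawl down it stops after 2 mm. Its post, pinched from above along clamp x: upright, 12 mm diameter, 33.5 to 81 mm above the bench, then a black cap 16 mm wide to 87 mm; axis at clamp (0, -10) mm when the bar is at 0, and moves with it.
Not all that is in view belongs to the job. What is shaped like the part but purple, red or yellow is not meant.

How it is judged:
By the outcome, as a careful person would: the job done as asked, in the order asked, and still so for the second after the job is handed in, with the robot touching nothing.
It also fails if it takes over 109 s, if anything falls off the work surface, if the arm or the gripper's body presses on something with over 40 N, if the wrist force passes 120 N, or if a joint passes its speed limit or range.

## Working session

There is one attempt and no reset: what is moved stays moved. The work goes in short steps, Python scripts to look and compute and a tool call to move; the robot and the scene stay as the last step left them, time stands still between calls to the robot, and variables do not carry over. Pictures are saved under pics/ and viewed, and the job is handed in when it is done.

Besides the shell and the picture viewer there is one more tool, called by a JSON object that holds its "fn" and its "kwargs", one argument or row to a line. servo_tool: Moves the arm, as the interface text tells. Its arguments: {"type":"object","properties":{"plan":{"type":"array","items":{"type":"object","properties":{"tx":{"type":"number"},"ty":{"type":"number"},"tz":{"type":"number"},"roll":{"type":"number"},"hand":{"type":"number"}}}},"squeeze":{"type":"number"}},"required":["plan"]}

```bash
ls; mkdir -p pics; cat > h.py <<'E'
import numpy as np, cv2
from station import get_state, cams, robot
from scipy.spatial.transform import Rotation as R
def cap(n,fn=None):
    c=cams.capture(n)
    if fn: cv2.imwrite('pics/'+fn,cv2.cvtColor(c['image'],cv2.COLOR_RGB2BGR))
    return c
def dist(c):
    return np.array([c['k1'],0,0,0,0],float)
def ray(c,px):
    p=cv2.undistortPoints(np.array(px,float).reshape(-1,1,2),np.array(c['intrinsics'],float),dist(c)).reshape(-1,2)
    E=np.array(c['extrinsics']); d=np.c_[p,np.ones(len(p))]@E[:3,:3].T
    return E[:3,3],d
def onz(c,px,z):
    o,d=ray(c,px); return o+d*((z-o[2])/d[:,2:3])
def proj(c,P):
    E=np.linalg.inv(np.array(c['extrinsics'])); 
    r=cv2.projectPoints(np.array(P,float).reshape(-1,1,3),cv2.Rodrigues(E[:3,:3])[0],E[:3,3],np.array(c['intrinsics'],float),dist(c))[0]
    return r.reshape(-1,2)
E
python3 - <<'E'
from h import *
for n in ('scene','side','wrist'):
    c=cap(n,n+'0.png'); print(n,np.round(c['intrinsics'],1).tolist(),c['k1'],np.round(c['extrinsics'],3).tolist())
s=get_state(); print(s)
E
```

```text
pics
scene [[418.1, 0.0, 280.5], [0.0, 418.1, 200.7], [0.0, 0.0, 1.0]] -0.01530246456723267 [[0.648, 0.637, -0.417, 0.975], [0.761, -0.535, 0.366, -0.434], [0.01, -0.555, -0.832, 0.99], [0.0, 0.0, 0.0, 1.0]]
side [[379.0, 0.0, 278.0], [0.0, 379.0, 214.3], [0.0, 0.0, 1.0]] -0.0029665056611404483 [[0.775, -0.419, 0.473, 0.06], [-0.632, -0.5, 0.592, -0.581], [-0.012, -0.758, -0.653, 0.679], [0.0, 0.0, 0.0, 1.0]]
wrist [[346.3, 0.0, 282.2], [0.0, 346.3, 209.5], [0.0, 0.0, 1.0]] -0.0801646523296372 [[0.412, 0.869, 0.272, 0.199], [0.911, -0.393, -0.124, 0.624], [-0.001, 0.299, -0.954, 0.372], [0.0, 0.0, 0.0, 1.0]]
{'t': 0.15, 'joint_pos': array([-1.18799923,  0.46819272, -0.0116185 ,  1.60336808,  0.00602464,
        1.07139651, -0.05629683]), 'joint_velocities': array([ 0.00081161, -0.00281525,  0.00051922, -0.00150519,  0.000215  ,
        0.00361079, -0.00010737]), 'effort': array([ 5.64063776e-04, -5.32799435e+01,  2.14752916e-02, -2.51558053e+01,
        1.14464361e-02,  5.51941339e-03,  4.70558189e-05]), 'ee_pos': array([0.26836636, 0.59156873, 0.23056381]), 'orientation': array([ 8.40559129e-01,  5.41719399e-01, -5.25456950e-04,  4.08081189e-04]), 'ft_force': array([-0.55441927,  0.00655377,  0.36136778]), 'wrist_torque': array([ 0.01931358, -0.03266679, -0.00121937]), 'opening': 0.08549681320055981}
```

View pics/scene0.png

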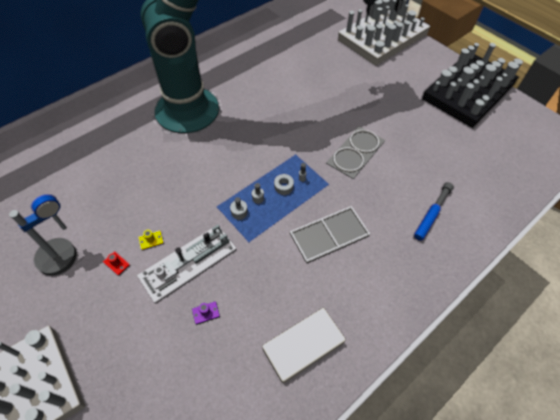

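View pics/side0.png

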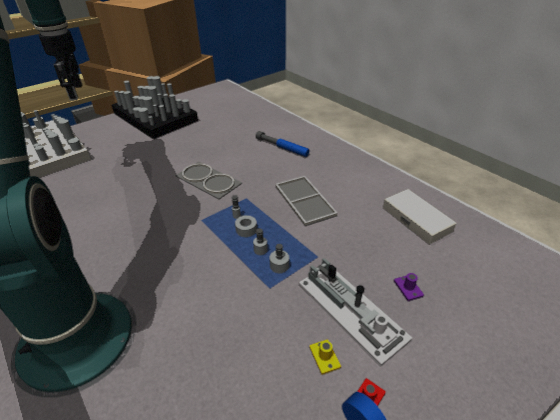

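View pics/wrist0.png

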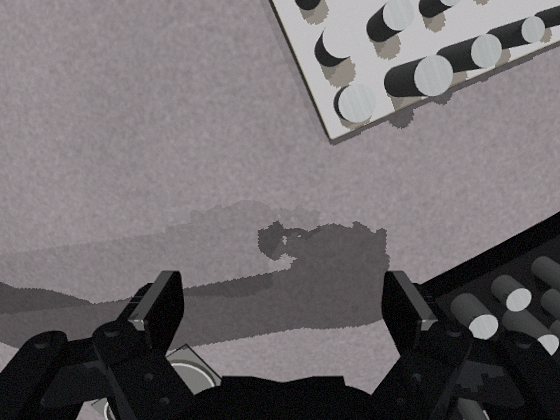

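Scene shows the mat (plugs at ~(239,208), (258,193), thin (302,173), ring (284,183)), clamp at ~(187,262), round tray (357,152), square tray (330,233). Zooming in on both.

```bash
python3 - <<'E'
from h import *
a=cv2.imread('pics/scene0.png');b=cv2.imread('pics/side0.png')
cv2.imwrite('pics/sz1.png',cv2.resize(a[120:305,130:390],None,fx=3,fy=3,interpolation=cv2.INTER_CUBIC))
cv2.imwrite('pics/sz2.png',cv2.resize(b[155:365,170:430],None,fx=3,fy=2.85,interpolation=cv2.INTER_CUBIC))
E
```

```text
(no output)
```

View pics/sz1.png

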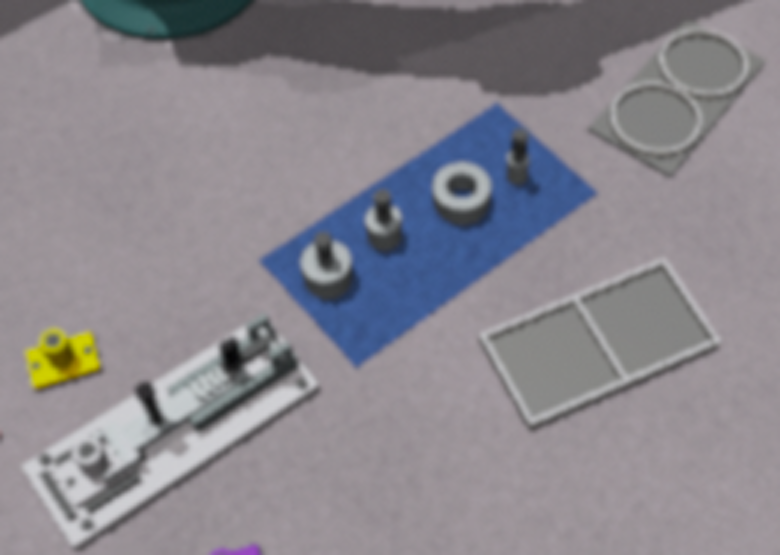

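View pics/sz2.png

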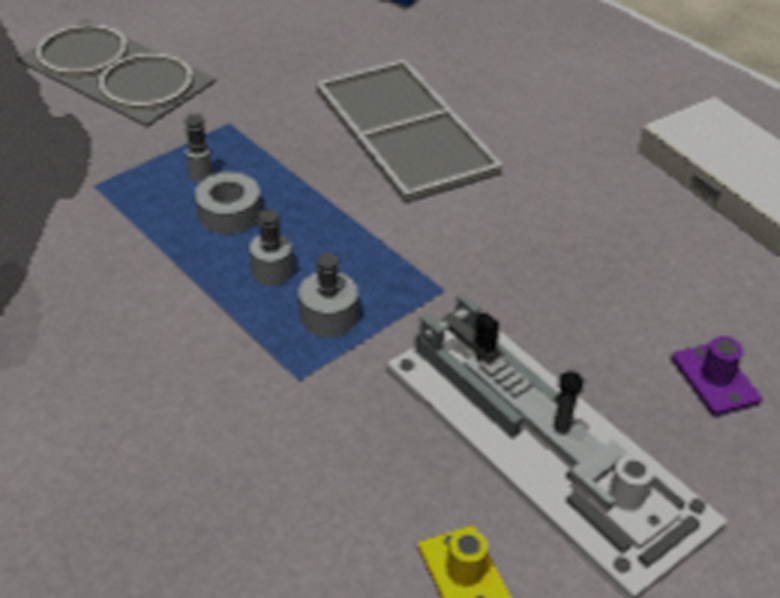

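```bash
python3 - <<'E'
from h import *
A=cap('scene');B=cap('side')
sc=lambda p:(np.array(p,float)+.5)/3-.5+[130,120]
sd=lambda p:(np.array(p,float)+.5)/[3,2.85]-.5+[170,155]
pts={'thick':((323,238),(328,261),.068),'med':((383,197),(269,217),.068),'thin':((519,135),(195,120),.068),'ring':((462,183),(228,185),.028),
'post':((146,387),(571,379),.087),'tab':((230,342),(486,318),.078),'boss':((91,447),(636,466),.042),
'plA':((22,466),(633,594),.012),'plB':((77,548),(725,523),.012),'plC':((318,386),(468,298),.012),
'sqA':((481,337),(318,85),.012),'sqB':((531,426),(407,199),.012),'sqC':((718,342),(500,169),.012),'sqD':((664,261),(404,62),.012),
'rdA':((656,117),(146,79),.012),'rdB':((704,61),(81,48),.012)}
for k,(p,q,z) in pts.items():
    a=onz(A,sc(p),z)[0];b=onz(B,sd(q),z)[0]
    o1,d1=ray(A,sc(p));o2,d2=ray(B,sd(q))
    M=np.c_[d1[0],-d2[0]];t=np.linalg.lstsq(M,o2-o1,rcond=None)[0]
    tri=(o1+d1[0]*t[0]+o2+d2[0]*t[1])/2
    print(k,np.round(a[:2],3),np.round(b[:2],3),np.round(tri,3))
E
```

```text
thick [ 0.435 -0.113] [ 0.434 -0.114] [ 0.435 -0.113  0.067]
med [ 0.434 -0.044] [ 0.431 -0.045] [ 0.432 -0.043  0.065]
thin [0.46  0.098] [0.459 0.1  ] [0.459 0.099 0.068]
ring [0.446 0.041] [0.453 0.047] [0.449 0.038 0.035]
post [ 0.47  -0.315] [ 0.472 -0.316] [ 0.471 -0.316  0.089]
tab [ 0.474 -0.238] [ 0.476 -0.237] [ 0.475 -0.238  0.079]
boss [ 0.462 -0.374] [ 0.48  -0.373] [ 0.47  -0.376  0.056]
plA [ 0.424 -0.425] [ 0.422 -0.424] [ 0.423 -0.424  0.011]
plB [ 0.515 -0.427] [ 0.508 -0.429] [ 0.512 -0.427  0.006]
plC [ 0.523 -0.19 ] [ 0.526 -0.175] [ 0.523 -0.185  0.017]
sqA [ 0.578 -0.05 ] [0.623 0.133] [ 0.567 -0.017  0.079]
sqB [ 0.671 -0.074] [ 0.571 -0.054] [ 0.634 -0.019 -0.069]
sqC [0.718 0.109] [ 0.664 -0.076] [ 0.727  0.049 -0.032]
sqD [0.626 0.134] [0.716 0.109] [0.659 0.073 0.076]
rdA [0.5   0.252] [0.498 0.252] [0.499 0.254 0.01 ]
rdB [0.479 0.344] [0.477 0.345] [0.478 0.346 0.01 ]
```

```bash
cat > go.py <<'E'
import sys
from h import *
# usage: go.py x y z yawdeg  -> tx ty tz roll from present pose
x,y,z,yaw=map(float,sys.argv[1:5])
s=get_state();M=R.from_quat(s['orientation']).as_matrix()
d=M.T@(np.array([x,y,z])-s['ee_pos']); cy=np.degrees(np.arctan2(M[1,0],M[0,0]))
r=(cy-yaw+90)%180-90
print('t %.2f'%s['t'],'pos',np.round(s['ee_pos'],4),'yaw %.2f'%cy,'tilt',np.round(M[2,:2],4),'F',np.round(s['ft_force'],1),'op %.4f'%s['opening'])
print('tx %.4f ty %.4f tz %.4f roll %.2f'%(*d,r))
E
python3 go.py .48 .15 .2 0
```

```text
t 0.25 pos [0.2684 0.5917 0.2308] yaw 65.60 tilt [-0.0008  0.0001] F [ 0.1 -0.3 -0.3] op 0.0854
tx -0.3148 ty 0.3751 tz 0.0311 roll 65.60
```

{"fn": "servo_tool", "kwargs": {
  "plan": [
    {"tx": -0.315,"ty": 0.375,"tz": 0.03,"roll": 65.6,"hand": 0.045},
    {"tx": -0.315,"ty": 0.375,"tz": 0.03,"roll": 65.6,"hand": 0.045},
    {"tx": -0.315,"ty": 0.375,"tz": 0.03,"roll": 65.6,"hand": 0.045},
    {"tx": -0.315,"ty": 0.375,"tz": 0.03,"roll": 65.6,"hand": 0.045},
    {"tx": -0.315,"ty": 0.375,"tz": 0.03,"roll": 65.6,"hand": 0.045},
    {"tx": -0.315,"ty": 0.375,"tz": 0.03,"roll": 65.6,"hand": 0.045},
    {"tx": -0.315,"ty": 0.375,"tz": 0.03,"roll": 65.6,"hand": 0.045},
    {"tx": -0.315,"ty": 0.375,"tz": 0.03,"roll": 65.6,"hand": 0.045}
  ],
  "squeeze": 40
}}

```text
t: 1.05
ee_pos: [0.4414, 0.23, 0.207]
orientation: [1.0, -0.002, 0.0, -0.0]
ft_force: [0.4, 0.3, 0.1]
opening: 0.0444
```

```bash
python3 go.py .4345 -.1135 .16 0
```

```text
t 1.05 pos [0.4414 0.23   0.207 ] yaw -0.28 tilt [ 0.0006 -0.0006] F [0.4 0.3 0.1] op 0.0444
tx -0.0053 ty 0.3436 tz 0.0468 roll -0.28
```

{"fn": "servo_tool", "kwargs": {
  "plan": [
    {"tx": -0.005,"ty": 0.343,"tz": 0.047,"roll": 0},
    {"tx": -0.005,"ty": 0.343,"tz": 0.047,"roll": 0},
    {"tx": -0.005,"ty": 0.343,"tz": 0.047,"roll": 0},
    {"tx": -0.005,"ty": 0.343,"tz": 0.047,"roll": 0},
    {"tx": -0.005,"ty": 0.343,"tz": 0.047,"roll": 0},
    {"tx": -0.005,"ty": 0.343,"tz": 0.047,"roll": 0},
    {"tx": -0.005,"ty": 0.343,"tz": 0.047,"roll": 0},
    {"tx": -0.005,"ty": 0.343,"tz": 0.047,"roll": 0}
  ]
}}

```text
$.plan[0]: bad value
```

```bash
python3 go.py .4345 -.1135 .16 0; python3 -c "
from h import *
cap('wrist','w1.png')"
```

```text
t 1.05 pos [0.4414 0.23   0.207 ] yaw -0.28 tilt [ 0.0006 -0.0006] F [0.4 0.3 0.1] op 0.0444
tx -0.0053 ty 0.3436 tz 0.0468 roll -0.28
```

View pics/w1.png

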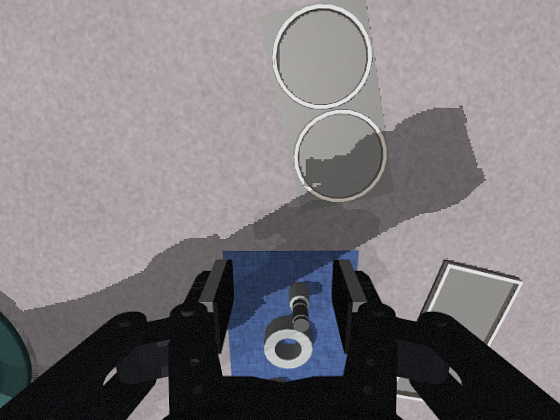

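The move was refused ("hand" is needed in every row). The wrist view shows the round pockets at (323,56) and (340,155), and the ring and thin plug at (288,348) and (300,300).

{"fn": "servo_tool", "kwargs": {
  "plan": [
    {"tx": -0.005,"ty": 0.343,"tz": 0.047,"roll": 0,"hand": 0.045},
    {"tx": -0.005,"ty": 0.343,"tz": 0.047,"roll": 0,"hand": 0.045},
    {"tx": -0.005,"ty": 0.343,"tz": 0.047,"roll": 0,"hand": 0.045},
    {"tx": -0.005,"ty": 0.343,"tz": 0.047,"roll": 0,"hand": 0.045},
    {"tx": -0.005,"ty": 0.343,"tz": 0.047,"roll": 0,"hand": 0.045},
    {"tx": -0.005,"ty": 0.343,"tz": 0.047,"roll": 0,"hand": 0.045},
    {"tx": -0.005,"ty": 0.343,"tz": 0.047,"roll": 0,"hand": 0.045},
    {"tx": -0.005,"ty": 0.343,"tz": 0.047,"roll": 0,"hand": 0.045}
  ]
}}

```text
t: 1.9
ee_pos: [0.4349, -0.1172, 0.1598]
orientation: [1.0, -0.005, 0.0, 0.001]
ft_force: [0.9, -0.0, 0.1]
opening: 0.045
```

```bash
python3 go.py .4345 -.1135 .10 0; python3 -c "
from h import *
c=cap('wrist','w2.png')
print(proj(c,[[.4345,-.1135,.068],[.432,-.044,.068],[.459,.099,.068],[.45,.042,.028],[.499,.252,.012],[.478,.3445,.012],[.578-.003,-.052,.012],[.625,.1335,.012]]))"
```

```text
t 1.90 pos [ 0.4349 -0.1172  0.1598] yaw -0.56 tilt [0.0001 0.0025] F [ 0.9 -0.   0.1] op 0.0450
tx -0.0004 ty -0.0039 tz 0.0597 roll -0.56
[[ 281.20526267  210.00125286]
 [ 276.31902077  108.1085268 ]
 [ 319.92690571 -139.38256421]
 [ 301.12402217  -16.88402604]
 [ 358.94014261 -254.23047074]
 [ 311.63619201 -135.50241802]
 [ 450.46517976  117.20871127]
 [ 526.57695674 -121.07145395]]
```

View pics/w2.png

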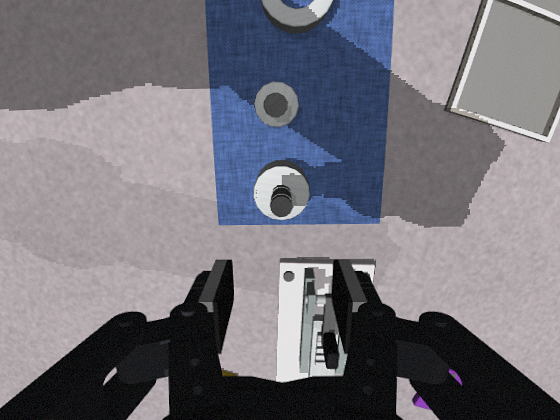

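Wrist view agrees: thick handle top at (281,208) vs (281,210) predicted; medium at (276,104) vs (276,108). Descend.

{"fn": "servo_tool", "kwargs": {
  "plan": [
    {"tx": 0,"ty": -0.004,"tz": 0.04,"roll": 0,"hand": 0.045},
    {"tx": 0,"ty": -0.004,"tz": 0.07,"roll": 0,"hand": 0.045},
    {"tx": 0,"ty": -0.004,"tz": 0.1,"roll": 0,"hand": 0.045},
    {"tx": 0,"ty": -0.004,"tz": 0.12,"roll": 0,"hand": 0.045},
    {"tx": 0,"ty": -0.004,"tz": 0.12,"roll": 0,"hand": 0.045},
    {"tx": 0,"ty": -0.004,"tz": 0.12,"roll": 0,"hand": 0.01},
    {"tx": 0,"ty": -0.004,"tz": 0.12,"roll": 0,"hand": 0.01},
    {"tx": 0,"ty": -0.004,"tz": 0.12,"roll": 0,"hand": 0.01}
  ],
  "squeeze": 50
}}

```text
t: 2.75
ee_pos: [0.4363, -0.1068, 0.0407]
orientation: [1.0, 0.0, 0.001, -0.0]
ft_force: [0.8, 0.3, -3.5]
opening: 0.0141
```

{"fn": "servo_tool", "kwargs": {
  "plan": [
    {"tx": 0,"ty": 0,"tz": 0,"roll": 0,"hand": 0.01},
    {"tx": 0,"ty": 0,"tz": 0,"roll": 0,"hand": 0.01},
    {"tx": 0,"ty": 0,"tz": -0.02,"roll": 0,"hand": 0.01},
    {"tx": 0,"ty": 0,"tz": -0.05,"roll": 0,"hand": 0.01},
    {"tx": 0,"ty": 0,"tz": -0.08,"roll": 0,"hand": 0.01},
    {"tx": 0,"ty": 0,"tz": -0.1,"roll": 0,"hand": 0.01},
    {"tx": 0,"ty": 0,"tz": -0.1,"roll": 0,"hand": 0.01}
  ]
}}

```text
t: 3.45
ee_pos: [0.4375, -0.1074, 0.1419]
orientation: [1.0, -0.0, 0.003, -0.0]
ft_force: [1.1, -0.6, -5.4]
opening: 0.0145
```

```bash
python3 go.py .478 .3445 .14 12.8
```

```text
t 3.45 pos [ 0.4375 -0.1074  0.1419] yaw -0.00 tilt [ 0.0056 -0.0002] F [ 1.1 -0.6 -5.4] op 0.0145
tx 0.0404 ty -0.4519 tz 0.0022 roll -12.80
```

{"fn": "servo_tool", "kwargs": {
  "plan": [
    {"tx": 0.04,"ty": -0.456,"tz": 0,"roll": -12.8,"hand": 0.01},
    {"tx": 0.04,"ty": -0.456,"tz": 0,"roll": -12.8,"hand": 0.01},
    {"tx": 0.04,"ty": -0.456,"tz": 0,"roll": -12.8,"hand": 0.01},
    {"tx": 0.04,"ty": -0.456,"tz": 0,"roll": -12.8,"hand": 0.01},
    {"tx": 0.04,"ty": -0.456,"tz": 0,"roll": -12.8,"hand": 0.01},
    {"tx": 0.04,"ty": -0.456,"tz": 0,"roll": -12.8,"hand": 0.01},
    {"tx": 0.04,"ty": -0.456,"tz": 0,"roll": -12.8,"hand": 0.01},
    {"tx": 0.04,"ty": -0.456,"tz": 0,"roll": -12.8,"hand": 0.01}
  ]
}}

```text
t: 4.25
ee_pos: [0.4696, 0.2928, 0.1378]
orientation: [0.994, 0.112, -0.001, 0.001]
ft_force: [1.9, -0.7, -4.6]
opening: 0.0141
```

{"fn": "servo_tool", "kwargs": {
  "plan": [
    {"tx": 0,"ty": 0,"tz": 0,"roll": 0,"hand": 0.01},
    {"tx": 0,"ty": 0,"tz": 0,"roll": 0,"hand": 0.01},
    {"tx": 0,"ty": 0,"tz": 0,"roll": 0,"hand": 0.01}
  ]
}}

```text
t: 4.55
ee_pos: [0.4701, 0.2895, 0.1382]
orientation: [0.994, 0.111, -0.001, 0.001]
ft_force: [-0.8, -0.3, -5.3]
opening: 0.0142
```

```bash
python3 go.py .4775 .3495 .06 12.8
```

```text
t 4.55 pos [0.4701 0.2895 0.1382] yaw 12.73 tilt [-0.0027  0.0018] F [-0.8 -0.3 -5.3] op 0.0142
tx 0.0207 ty -0.0571 tz 0.0781 roll -0.07
```

{"fn": "servo_tool", "kwargs": {
  "plan": [
    {"tx": 0.021,"ty": -0.057,"tz": 0,"roll": 0,"hand": 0.01},
    {"tx": 0.021,"ty": -0.057,"tz": 0.03,"roll": 0,"hand": 0.01},
    {"tx": 0.021,"ty": -0.057,"tz": 0.06,"roll": 0,"hand": 0.01},
    {"tx": 0.021,"ty": -0.057,"tz": 0.08,"roll": 0,"hand": 0.01},
    {"tx": 0.021,"ty": -0.057,"tz": 0.086,"roll": 0,"hand": 0.01},
    {"tx": 0.021,"ty": -0.057,"tz": 0.086,"roll": 0,"hand": 0.01},
    {"tx": 0.021,"ty": -0.057,"tz": 0.086,"roll": 0,"hand": 0.01}
  ]
}}

```text
t: 5.25
ee_pos: [0.4797, 0.3511, 0.0548]
orientation: [0.994, 0.111, 0.001, -0.0]
ft_force: [0.4, -0.1, -3.6]
opening: 0.0144
```

```bash
python3 go.py .478 .3505 .044 12.8;python3 -c "
from h import *
c=cap('wrist','w3.png');c=cap('side','d3.png');b=cv2.imread('pics/d3.png');cv2.imwrite('pics/d3.png',cv2.resize(b[120:260,140:300],None,fx=4,fy=4,interpolation=2))"
```

```text
t 5.25 pos [0.4797 0.3511 0.0548] yaw 12.72 tilt [ 0.0016 -0.0006] F [ 0.4 -0.1 -3.6] op 0.0144
tx -0.0018 ty 0.0002 tz 0.0108 roll -0.08
```

View pics/w3.png

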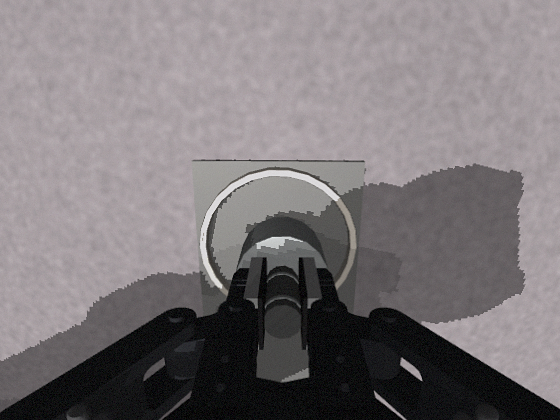

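View pics/d3.png

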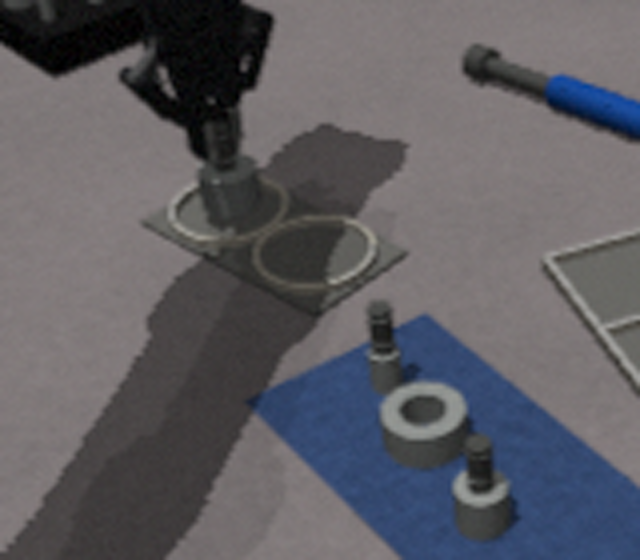

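Plug is over the far pocket, upright. Lowering slowly.

{"fn": "servo_tool", "kwargs": {
  "plan": [
    {"tx": -0.001,"ty": 0,"tz": 0.003,"roll": 0,"hand": 0.01},
    {"tx": -0.001,"ty": 0,"tz": 0.006,"roll": 0,"hand": 0.01},
    {"tx": -0.001,"ty": 0,"tz": 0.008,"roll": 0,"hand": 0.01},
    {"tx": -0.001,"ty": 0,"tz": 0.009,"roll": 0,"hand": 0.01},
    {"tx": -0.001,"ty": 0,"tz": 0.01,"roll": 0,"hand": 0.01},
    {"tx": -0.001,"ty": 0,"tz": 0.01,"roll": 0,"hand": 0.01},
    {"tx": -0.001,"ty": 0,"tz": 0.01,"roll": 0,"hand": 0.01}
  ]
}}

```text
t: 6.05
ee_pos: [0.4777, 0.3511, 0.0446]
orientation: [0.994, 0.111, -0.0, -0.0]
ft_force: [-2.9, -2.4, 5.9]
opening: 0.0144
```

```bash
python3 go.py .478 .3505 .044 12.8
```

```text
t 6.05 pos [0.4777 0.3511 0.0446] yaw 12.79 tilt [-0.0003 -0.0001] F [-2.9 -2.4  5.9] op 0.0144
tx 0.0002 ty 0.0007 tz 0.0006 roll -0.01
```

{"fn": "servo_tool", "kwargs": {
  "plan": [
    {"tx": 0,"ty": 0,"tz": 0,"roll": 0,"hand": 0.03},
    {"tx": 0,"ty": 0,"tz": 0,"roll": 0,"hand": 0.045},
    {"tx": 0,"ty": 0,"tz": 0,"roll": 0,"hand": 0.045},
    {"tx": 0,"ty": 0,"tz": -0.03,"roll": 0,"hand": 0.045},
    {"tx": 0,"ty": 0,"tz": -0.07,"roll": 0,"hand": 0.045},
    {"tx": 0,"ty": 0,"tz": -0.12,"roll": 0,"hand": 0.085},
    {"tx": 0,"ty": 0,"tz": -0.12,"roll": 0,"hand": 0.085}
  ]
}}

```text
t: 6.75
ee_pos: [0.4816, 0.3539, 0.1707]
orientation: [0.994, 0.111, 0.005, -0.004]
ft_force: [0.7, 0.2, 0.4]
opening: 0.0723
```

```bash
python3 go.py .45 .02 .17 0; python3 go.py .45 .043 .17 0
```

```text
t 6.75 pos [0.4816 0.3539 0.1707] yaw 12.78 tilt [ 0.0116 -0.0063] F [0.7 0.2 0.4] op 0.0723
tx -0.1047 ty 0.3186 tz -0.0025 roll 12.78
t 6.75 pos [0.4816 0.3539 0.1707] yaw 12.78 tilt [ 0.0116 -0.0063] F [0.7 0.2 0.4] op 0.0723
tx -0.0996 ty 0.2962 tz -0.0023 roll 12.78
```

{"fn": "servo_tool", "kwargs": {
  "plan": [
    {"tx": -0.1,"ty": 0.296,"tz": 0,"roll": 12.8,"hand": 0.085},
    {"tx": -0.1,"ty": 0.296,"tz": 0,"roll": 12.8,"hand": 0.085},
    {"tx": -0.1,"ty": 0.296,"tz": 0,"roll": 12.8,"hand": 0.085},
    {"tx": -0.1,"ty": 0.296,"tz": 0,"roll": 12.8,"hand": 0.085},
    {"tx": -0.1,"ty": 0.296,"tz": 0,"roll": 12.8,"hand": 0.085},
    {"tx": -0.1,"ty": 0.296,"tz": 0,"roll": 12.8,"hand": 0.085},
    {"tx": -0.1,"ty": 0.296,"tz": 0,"roll": 12.8,"hand": 0.085},
    {"tx": -0.1,"ty": 0.296,"tz": 0,"roll": 12.8,"hand": 0.085}
  ]
}}

```text
t: 7.55
ee_pos: [0.4458, 0.0386, 0.164]
orientation: [1.0, -0.002, 0.0, -0.0]
ft_force: [0.1, 0.5, 0.4]
opening: 0.0853
```

{"fn": "servo_tool", "kwargs": {
  "plan": [
    {"tx": 0,"ty": 0,"tz": 0,"roll": 0,"hand": 0.085},
    {"tx": 0,"ty": 0,"tz": 0,"roll": 0,"hand": 0.085}
  ]
}}

```text
t: 7.75
ee_pos: [0.4461, 0.0424, 0.1637]
orientation: [1.0, 0.002, 0.0, -0.0]
ft_force: [-0.1, -0.3, -0.1]
opening: 0.0852
```

```bash
python3 go.py .45 .043 .17 0; python3 -c "
from h import *
c=cap('wrist','w4.png')
print(proj(c,[[.45,.043,.028],[.459,.099,.068],[.499,.252,.012]]))"
```

```text
t 7.75 pos [0.4461 0.0424 0.1637] yaw 0.18 tilt [ 0.0002 -0.0002] F [-0.1 -0.3 -0.1] op 0.0852
tx 0.0039 ty -0.0006 tz -0.0063 roll 0.18
[[286.50262122 198.04288313]
 [301.22752882 133.84206134]
 [353.93310644 -77.37629117]]
```

View pics/w4.png

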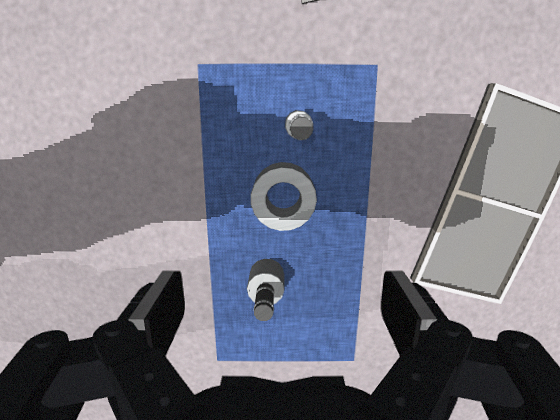

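Ring's top centre is at (284,199), i.e. about (0.448, 0.042). Descend.

{"fn": "servo_tool", "kwargs": {
  "plan": [
    {"tx": 0.002,"ty": 0,"tz": 0.05,"roll": 0,"hand": 0.085},
    {"tx": 0.002,"ty": 0,"tz": 0.09,"roll": 0,"hand": 0.085},
    {"tx": 0.002,"ty": 0,"tz": 0.13,"roll": 0,"hand": 0.085},
    {"tx": 0.002,"ty": 0,"tz": 0.152,"roll": 0,"hand": 0.085},
    {"tx": 0.002,"ty": 0,"tz": 0.155,"roll": 0,"hand": 0.085},
    {"tx": 0.002,"ty": 0,"tz": 0.155,"roll": 0,"hand": 0.085}
  ],
  "squeeze": 50
}}

```text
t: 8.4
ee_pos: [0.4477, 0.0411, 0.0085]
orientation: [1.0, 0.001, -0.001, 0.0]
ft_force: [0.7, -0.1, 0.6]
opening: 0.0849
```

{"fn": "servo_tool", "kwargs": {
  "plan": [
    {"tx": 0,"ty": 0,"tz": 0,"roll": 0,"hand": 0.065},
    {"tx": 0,"ty": 0,"tz": 0,"roll": 0,"hand": 0.05},
    {"tx": 0,"ty": 0,"tz": 0,"roll": 0,"hand": 0.05},
    {"tx": 0,"ty": 0,"tz": 0,"roll": 0,"hand": 0.05},
    {"tx": 0,"ty": 0,"tz": 0,"roll": 0,"hand": 0.05}
  ]
}}

```text
t: 8.9
ee_pos: [0.448, 0.041, 0.0105]
orientation: [1.0, -0.0, 0.001, -0.001]
ft_force: [-3.0, 1.2, 11.3]
opening: 0.0535
```

```bash
python3 go.py .45 .043 .17 0; python3 -c "
from h import *
c=cap('wrist','w5.png')"
```

```text
t 8.90 pos [0.448  0.041  0.0105] yaw -0.03 tilt [ 0.0012 -0.0018] F [-3.   1.2 11.3] op 0.0535
tx 0.0022 ty -0.0022 tz -0.1595 roll -0.03
```

View pics/w5.png

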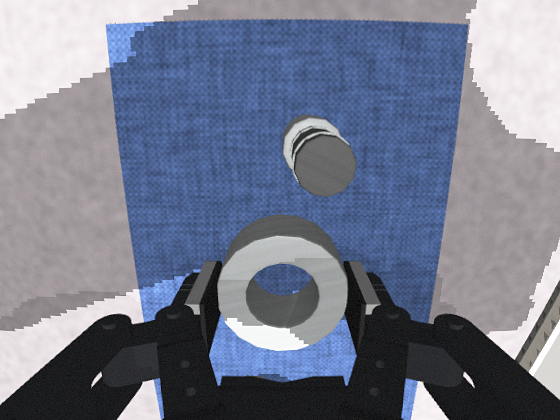

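Ring is between the pads, centred at (284,292). Lift.

{"fn": "servo_tool", "kwargs": {
  "plan": [
    {"tx": 0,"ty": 0,"tz": -0.02,"roll": 0,"hand": 0.05},
    {"tx": 0,"ty": 0,"tz": -0.05,"roll": 0,"hand": 0.05},
    {"tx": 0,"ty": 0,"tz": -0.09,"roll": 0,"hand": 0.05},
    {"tx": 0,"ty": 0,"tz": -0.13,"roll": 0,"hand": 0.05},
    {"tx": 0,"ty": 0,"tz": -0.13,"roll": 0,"hand": 0.05},
    {"tx": 0,"ty": 0,"tz": -0.13,"roll": 0,"hand": 0.05}
  ]
}}

```text
t: 9.55
ee_pos: [0.4477, 0.0412, 0.1396]
orientation: [1.0, 0.0, 0.001, -0.001]
ft_force: [-0.9, -0.6, -4.8]
opening: 0.0531
```

```bash
python3 go.py .4985 .252 .14 12.8
```

```text
t 9.55 pos [0.4477 0.0412 0.1396] yaw 0.05 tilt [ 0.0019 -0.0018] F [-0.9 -0.6 -4.8] op 0.0531
tx 0.0510 ty -0.2108 tz 0.0001 roll -12.75
```

{"fn": "servo_tool", "kwargs": {
  "plan": [
    {"tx": 0.051,"ty": -0.211,"tz": 0,"roll": -12.8,"hand": 0.05},
    {"tx": 0.051,"ty": -0.211,"tz": 0,"roll": -12.8,"hand": 0.05},
    {"tx": 0.051,"ty": -0.211,"tz": 0,"roll": -12.8,"hand": 0.05},
    {"tx": 0.051,"ty": -0.211,"tz": 0,"roll": -12.8,"hand": 0.05},
    {"tx": 0.051,"ty": -0.211,"tz": 0,"roll": -12.8,"hand": 0.05},
    {"tx": 0.051,"ty": -0.211,"tz": 0,"roll": -12.8,"hand": 0.05},
    {"tx": 0.051,"ty": -0.211,"tz": 0,"roll": -12.8,"hand": 0.05},
    {"tx": 0.051,"ty": -0.211,"tz": 0,"roll": -12.8,"hand": 0.05}
  ]
}}

```text
t: 10.35
ee_pos: [0.498, 0.2493, 0.1377]
orientation: [0.994, 0.11, -0.001, 0.001]
ft_force: [-0.7, -1.1, -4.2]
opening: 0.0535
```

```bash
python3 go.py .4985 .252 .03 12.8; python3 -c "
from h import *
c=cap('wrist','w6.png')
print(proj(c,[[.4985,.252,.012],[.478,.3445,.012]]))"
```

```text
t 10.35 pos [0.498  0.2493 0.1377] yaw 12.67 tilt [-0.0025  0.0015] F [-0.7 -1.1 -4.2] op 0.0535
tx 0.0014 ty -0.0027 tz 0.1077 roll -0.13
[[283.38137157 198.66707672]
 [284.01755453  73.34928017]]
```

View pics/w6.png

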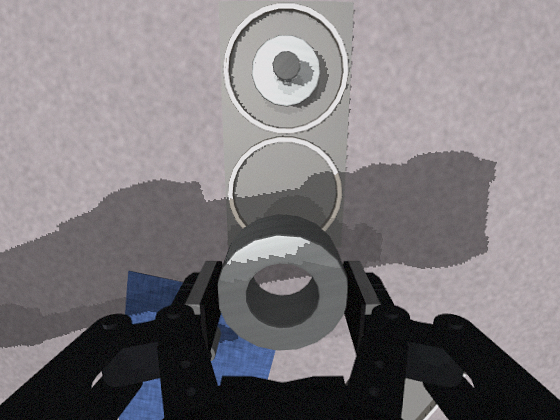

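Thick plug stands centred in the far pocket; near pocket's centre ~(286,193). Lower the ring.

{"fn": "servo_tool", "kwargs": {
  "plan": [
    {"tx": 0.002,"ty": -0.005,"tz": 0.04,"roll": 0,"hand": 0.05},
    {"tx": 0.002,"ty": -0.005,"tz": 0.075,"roll": 0,"hand": 0.05},
    {"tx": 0.002,"ty": -0.005,"tz": 0.1,"roll": 0,"hand": 0.05},
    {"tx": 0.002,"ty": -0.005,"tz": 0.11,"roll": 0,"hand": 0.05},
    {"tx": 0.002,"ty": -0.005,"tz": 0.115,"roll": 0,"hand": 0.05},
    {"tx": 0.002,"ty": -0.005,"tz": 0.117,"roll": 0,"hand": 0.05},
    {"tx": 0.002,"ty": -0.005,"tz": 0.117,"roll": 0,"hand": 0.05},
    {"tx": 0.002,"ty": -0.005,"tz": 0.117,"roll": 0,"hand": 0.05}
  ]
}}

```text
t: 11.2
ee_pos: [0.5004, 0.2572, 0.023]
orientation: [0.994, 0.111, 0.001, -0.001]
ft_force: [-0.0, 0.3, -3.1]
opening: 0.0533
```

```bash
python3 go.py .4985 .252 .013 12.8; python3 -c "
from h import *
c=cap('wrist','w7.png')"
```

```text
t 11.20 pos [0.5004 0.2572 0.023 ] yaw 12.80 tilt [ 0.0021 -0.0008] F [-0.   0.3 -3.1] op 0.0533
tx -0.0030 ty 0.0047 tz 0.0100 roll -0.00
```

View pics/w7.png

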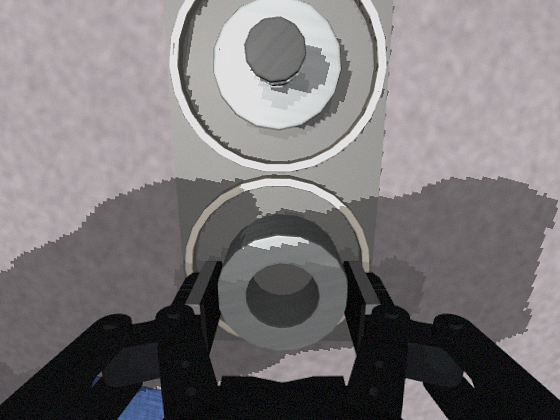

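{"fn": "servo_tool", "kwargs": {
  "plan": [
    {"tx": -0.002,"ty": 0.002,"tz": 0.003,"roll": 0,"hand": 0.05},
    {"tx": -0.002,"ty": 0.002,"tz": 0.006,"roll": 0,"hand": 0.05},
    {"tx": -0.002,"ty": 0.002,"tz": 0.008,"roll": 0,"hand": 0.05},
    {"tx": -0.002,"ty": 0.002,"tz": 0.009,"roll": 0,"hand": 0.05},
    {"tx": -0.002,"ty": 0.002,"tz": 0.0095,"roll": 0,"hand": 0.05},
    {"tx": -0.002,"ty": 0.002,"tz": 0.0095,"roll": 0,"hand": 0.05},
    {"tx": -0.002,"ty": 0.002,"tz": 0.0095,"roll": 0,"hand": 0.05}
  ]
}}

```text
t: 11.95
ee_pos: [0.4979, 0.2542, 0.0146]
orientation: [0.994, 0.111, -0.001, -0.001]
ft_force: [-6.6, -3.5, 19.6]
opening: 0.0533
```

{"fn": "servo_tool", "kwargs": {
  "plan": [
    {"tx": 0,"ty": 0,"tz": -0.001,"roll": 0,"hand": 0.06},
    {"tx": 0,"ty": 0,"tz": -0.001,"roll": 0,"hand": 0.072},
    {"tx": 0,"ty": 0,"tz": -0.001,"roll": 0,"hand": 0.072},
    {"tx": 0,"ty": 0,"tz": -0.02,"roll": 0,"hand": 0.072},
    {"tx": 0,"ty": 0,"tz": -0.06,"roll": 0,"hand": 0.072},
    {"tx": 0,"ty": 0,"tz": -0.11,"roll": 0,"hand": 0.06},
    {"tx": 0,"ty": 0,"tz": -0.14,"roll": 0,"hand": 0.05},
    {"tx": 0,"ty": 0,"tz": -0.14,"roll": 0,"hand": 0.045}
  ]
}}

```text
t: 12.75
ee_pos: [0.501, 0.2559, 0.1568]
orientation: [0.994, 0.111, 0.004, -0.002]
ft_force: [0.9, 0.9, 0.2]
opening: 0.0453
```

```bash
python3 go.py .459 .1 .15 0; python3 -c "
from h import *
c=cap('wrist','w8.png')"
```

```text
t 12.75 pos [0.501  0.2559 0.1568] yaw 12.80 tilt [ 0.0084 -0.0033] F [0.9 0.9 0.2] op 0.0453
tx -0.0755 ty 0.1427 tz 0.0057 roll 12.80
```

View pics/w8.png

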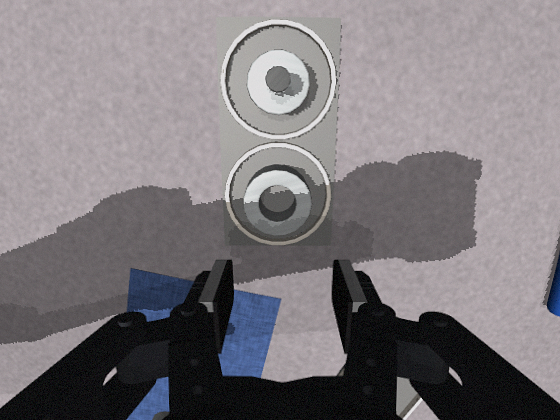

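Both round-tray items sit in their pockets (278,80) and (278,195). Next: thin plug.

{"fn": "servo_tool", "kwargs": {
  "plan": [
    {"tx": -0.073,"ty": 0.142,"tz": 0,"roll": 12.8,"hand": 0.045},
    {"tx": -0.073,"ty": 0.142,"tz": 0,"roll": 12.8,"hand": 0.045},
    {"tx": -0.073,"ty": 0.142,"tz": 0,"roll": 12.8,"hand": 0.045},
    {"tx": -0.073,"ty": 0.142,"tz": 0,"roll": 12.8,"hand": 0.045},
    {"tx": -0.073,"ty": 0.142,"tz": 0,"roll": 12.8,"hand": 0.045},
    {"tx": -0.073,"ty": 0.142,"tz": 0,"roll": 12.8,"hand": 0.045},
    {"tx": -0.073,"ty": 0.142,"tz": 0,"roll": 12.8,"hand": 0.045}
  ]
}}

```text
t: 13.5
ee_pos: [0.4586, 0.1014, 0.1519]
orientation: [1.0, 0.001, -0.0, 0.0]
ft_force: [0.7, 0.7, 0.3]
opening: 0.0451
```

```bash
python3 go.py .459 .1 .04 0; python3 -c "
from h import *
c=cap('wrist','w9.png')
print(proj(c,[[.459,.1,.068],[.459,.1,.032]]))"
```

```text
t 13.50 pos [0.4586 0.1014 0.1519] yaw 0.15 tilt [-0.0003  0.0002] F [0.7 0.7 0.3] op 0.0451
tx 0.0004 ty 0.0014 tz 0.1119 roll 0.15
[[282.38678312 220.80787004]
 [282.34835825 205.75771259]]
```

View pics/w9.png

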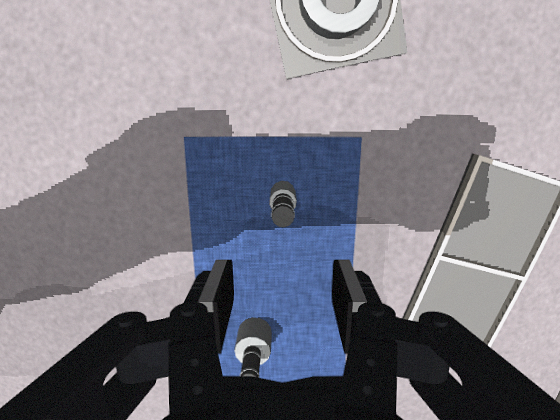

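Handle top at (283,215): plug at about y = 0.103.

{"fn": "servo_tool", "kwargs": {
  "plan": [
    {"tx": 0,"ty": -0.002,"tz": 0.04,"roll": 0,"hand": 0.045},
    {"tx": 0,"ty": -0.002,"tz": 0.08,"roll": 0,"hand": 0.045},
    {"tx": 0,"ty": -0.002,"tz": 0.105,"roll": 0,"hand": 0.045},
    {"tx": 0,"ty": -0.002,"tz": 0.112,"roll": 0,"hand": 0.045},
    {"tx": 0,"ty": -0.002,"tz": 0.112,"roll": 0,"hand": 0.045},
    {"tx": 0,"ty": -0.002,"tz": 0.112,"roll": 0,"hand": 0.01},
    {"tx": 0,"ty": -0.002,"tz": 0.112,"roll": 0,"hand": 0.01},
    {"tx": 0,"ty": -0.002,"tz": 0.112,"roll": 0,"hand": 0.01}
  ],
  "squeeze": 40
}}

```text
t: 14.35
ee_pos: [0.4593, 0.1023, 0.0417]
orientation: [1.0, 0.0, 0.001, -0.001]
ft_force: [-0.6, 0.4, 5.8]
opening: 0.0148
```

{"fn": "servo_tool", "kwargs": {
  "plan": [
    {"tx": 0,"ty": 0,"tz": 0,"roll": 0,"hand": 0.01},
    {"tx": 0,"ty": 0,"tz": 0,"roll": 0,"hand": 0.01},
    {"tx": 0,"ty": 0,"tz": -0.02,"roll": 0,"hand": 0.01},
    {"tx": 0,"ty": 0,"tz": -0.05,"roll": 0,"hand": 0.01},
    {"tx": 0,"ty": 0,"tz": -0.08,"roll": 0,"hand": 0.01},
    {"tx": 0,"ty": 0,"tz": -0.08,"roll": 0,"hand": 0.01},
    {"tx": 0,"ty": 0,"tz": -0.08,"roll": 0,"hand": 0.01}
  ]
}}

```text
t: 15.05
ee_pos: [0.4584, 0.1022, 0.1208]
orientation: [1.0, 0.0, 0.001, -0.001]
ft_force: [-0.9, 0.5, -2.5]
opening: 0.0146
```

```bash
python3 go.py .656 .0745 .12 -14.5
```

```text
t 15.05 pos [0.4584 0.1022 0.1208] yaw 0.03 tilt [ 0.0013 -0.0013] F [-0.9  0.5 -2.5] op 0.0146
tx 0.1976 ty 0.0278 tz 0.0010 roll 14.53
```

{"fn": "servo_tool", "kwargs": {
  "plan": [
    {"tx": 0.198,"ty": 0.028,"tz": 0,"roll": 14.5,"hand": 0.01},
    {"tx": 0.198,"ty": 0.028,"tz": 0,"roll": 14.5,"hand": 0.01},
    {"tx": 0.198,"ty": 0.028,"tz": 0,"roll": 14.5,"hand": 0.01},
    {"tx": 0.198,"ty": 0.028,"tz": 0,"roll": 14.5,"hand": 0.01},
    {"tx": 0.198,"ty": 0.028,"tz": 0,"roll": 14.5,"hand": 0.01},
    {"tx": 0.198,"ty": 0.028,"tz": 0,"roll": 14.5,"hand": 0.01},
    {"tx": 0.198,"ty": 0.028,"tz": 0,"roll": 14.5,"hand": 0.01}
  ]
}}

```text
t: 15.75
ee_pos: [0.6543, 0.0738, 0.1185]
orientation: [0.992, -0.126, -0.002, 0.0]
ft_force: [-0.3, -0.0, -2.0]
opening: 0.0148
```

```bash
python3 go.py .656 .0745 .045 -14.5; python3 -c "
from h import *
c=cap('wrist','w10.png')
print(proj(c,[[.656,.0745,.004],[.633,-.0165,.012],[.717,.109,.012],[.624,.1335,.012]]))"
```

```text
t 15.75 pos [0.6543 0.0738 0.1185] yaw -14.51 tilt [-0.0036  0.001 ] F [-0.3 -0.  -2. ] op 0.0148
tx 0.0017 ty -0.0012 tz 0.0735 roll -0.01
[[284.575066   204.58403934]
 [284.89392106 314.92452627]
 [355.66756914 142.3555197 ]
 [220.44222835 141.51489781]]
```

View pics/w10.png

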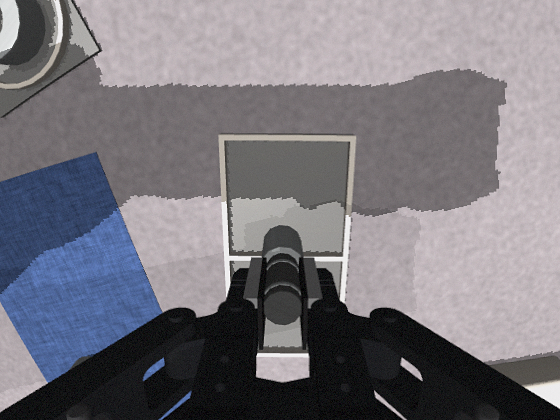

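Tray's edges are parallel in view, corners (219,136), (356,135). Lower.

{"fn": "servo_tool", "kwargs": {
  "plan": [
    {"tx": 0.001,"ty": -0.003,"tz": 0.03,"roll": 0,"hand": 0.01},
    {"tx": 0.001,"ty": -0.003,"tz": 0.055,"roll": 0,"hand": 0.01},
    {"tx": 0.001,"ty": -0.003,"tz": 0.065,"roll": 0,"hand": 0.01},
    {"tx": 0.001,"ty": -0.003,"tz": 0.068,"roll": 0,"hand": 0.01},
    {"tx": 0.001,"ty": -0.003,"tz": 0.068,"roll": 0,"hand": 0.01},
    {"tx": 0.001,"ty": -0.003,"tz": 0.068,"roll": 0,"hand": 0.01}
  ]
}}

```text
t: 16.4
ee_pos: [0.6589, 0.0764, 0.0537]
orientation: [0.992, -0.126, 0.001, -0.0]
ft_force: [-0.2, -0.1, -1.6]
opening: 0.0147
```

```bash
python3 go.py .656 .0745 .0445 -14.5; python3 -c "
from h import *
c=cap('scene','d11.png');b=cv2.imread('pics/d11.png');cv2.imwrite('pics/d11.png',cv2.resize(b[140:280,270:430],None,fx=4,fy=4,interpolation=2))"
```

```text
t 16.40 pos [0.6589 0.0764 0.0537] yaw -14.50 tilt [ 0.002  -0.0009] F [-0.2 -0.1 -1.6] op 0.0147
tx -0.0023 ty 0.0026 tz 0.0092 roll -0.00
```

View pics/d11.png

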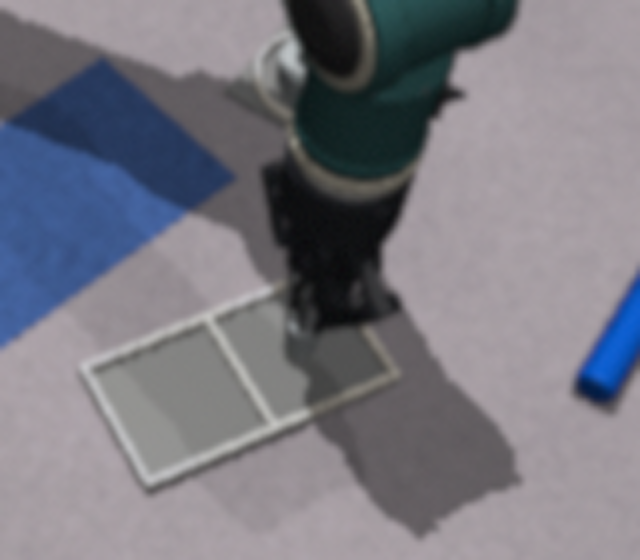

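Over the far square pocket. Lower slowly.

{"fn": "servo_tool", "kwargs": {
  "plan": [
    {"tx": 0,"ty": 0,"tz": 0.003,"roll": 0,"hand": 0.01},
    {"tx": 0,"ty": 0,"tz": 0.006,"roll": 0,"hand": 0.01},
    {"tx": 0,"ty": 0,"tz": 0.0075,"roll": 0,"hand": 0.01},
    {"tx": 0,"ty": 0,"tz": 0.0085,"roll": 0,"hand": 0.01},
    {"tx": 0,"ty": 0,"tz": 0.009,"roll": 0,"hand": 0.01},
    {"tx": 0,"ty": 0,"tz": 0.009,"roll": 0,"hand": 0.01},
    {"tx": 0,"ty": 0,"tz": 0.009,"roll": 0,"hand": 0.01}
  ]
}}

```text
t: 17.15
ee_pos: [0.6586, 0.0766, 0.0457]
orientation: [0.992, -0.126, 0.0, -0.001]
ft_force: [-5.4, 0.1, 12.7]
opening: 0.0145
```

{"fn": "servo_tool", "kwargs": {
  "plan": [
    {"tx": 0,"ty": 0,"tz": -0.0005,"roll": 0,"hand": 0.025},
    {"tx": 0,"ty": 0,"tz": -0.0005,"roll": 0,"hand": 0.04},
    {"tx": 0,"ty": 0,"tz": -0.0005,"roll": 0,"hand": 0.04},
    {"tx": 0,"ty": 0,"tz": -0.03,"roll": 0,"hand": 0.04},
    {"tx": 0,"ty": 0,"tz": -0.08,"roll": 0,"hand": 0.04},
    {"tx": 0,"ty": 0,"tz": -0.12,"roll": 0,"hand": 0.04},
    {"tx": 0,"ty": 0,"tz": -0.12,"roll": 0,"hand": 0.04},
    {"tx": 0,"ty": 0,"tz": -0.12,"roll": 0,"hand": 0.04}
  ]
}}

```text
t: 17.95
ee_pos: [0.6584, 0.0766, 0.1641]
orientation: [0.992, -0.126, 0.001, -0.0]
ft_force: [-0.2, 0.5, 0.4]
opening: 0.04
```

```bash
python3 go.py .475 -.238 .16 -2.5; python3 -c "
from h import *
c=cap('wrist','w12.png')"
```

```text
t 17.95 pos [0.6584 0.0766 0.1641] yaw -14.49 tilt [ 0.0015 -0.0011] F [-0.2  0.5  0.4] op 0.0400
tx -0.0989 ty 0.3505 tz 0.0036 roll -11.99
```

View pics/w12.png

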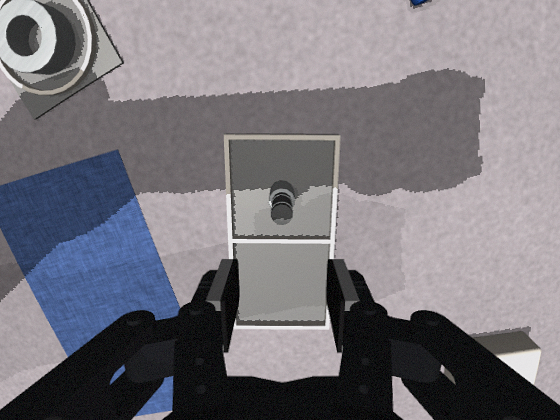

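Thin plug stands in the far square pocket (282,200). Now the pawl tab.

{"fn": "servo_tool", "kwargs": {
  "plan": [
    {"tx": -0.099,"ty": 0.35,"tz": 0.003,"roll": -12,"hand": 0.035},
    {"tx": -0.099,"ty": 0.35,"tz": 0.003,"roll": -12,"hand": 0.035},
    {"tx": -0.099,"ty": 0.35,"tz": 0.003,"roll": -12,"hand": 0.035},
    {"tx": -0.099,"ty": 0.35,"tz": 0.003,"roll": -12,"hand": 0.035},
    {"tx": -0.099,"ty": 0.35,"tz": 0.003,"roll": -12,"hand": 0.035},
    {"tx": -0.099,"ty": 0.35,"tz": 0.003,"roll": -12,"hand": 0.035},
    {"tx": -0.099,"ty": 0.35,"tz": 0.003,"roll": -12,"hand": 0.035},
    {"tx": -0.099,"ty": 0.35,"tz": 0.003,"roll": -12,"hand": 0.035}
  ]
}}

```text
t: 18.8
ee_pos: [0.4699, -0.2424, 0.1591]
orientation: [1.0, -0.026, -0.002, 0.001]
ft_force: [0.6, -0.9, -0.1]
opening: 0.0351
```

{"fn": "servo_tool", "kwargs": {
  "plan": [
    {"tx": 0,"ty": 0,"tz": 0,"roll": 0,"hand": 0.035},
    {"tx": 0,"ty": 0,"tz": 0,"roll": 0,"hand": 0.035},
    {"tx": 0,"ty": 0,"tz": 0,"roll": 0,"hand": 0.035}
  ]
}}

```text
t: 19.1
ee_pos: [0.4754, -0.2356, 0.1596]
orientation: [1.0, -0.02, -0.001, -0.0]
ft_force: [1.1, -0.4, -0.4]
opening: 0.0351
```

```bash
python3 go.py .475 -.238 .16 -2.5; python3 -c "
from h import *
c=cap('wrist','w13.png')
print(proj(c,[[.475,-.238,.078]]))"
```

```text
t 19.10 pos [ 0.4754 -0.2356  0.1596] yaw -2.31 tilt [-0.0011 -0.0009] F [ 1.1 -0.4 -0.4] op 0.0351
tx -0.0003 ty 0.0024 tz -0.0004 roll 0.19
[[281.48177097 223.44929849]]
```

View pics/w13.png

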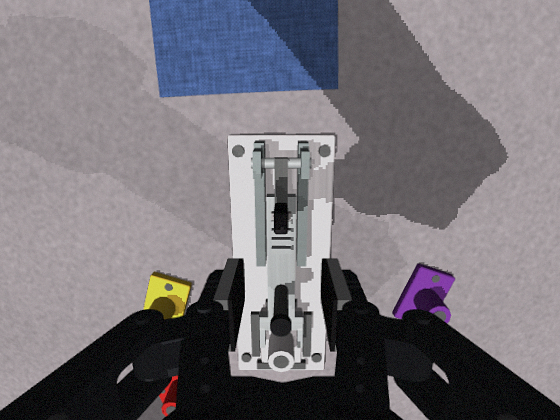

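Tab top at about (281,223), as predicted. Descend and pinch.

{"fn": "servo_tool", "kwargs": {
  "plan": [
    {"tx": 0,"ty": 0.002,"tz": 0.04,"roll": 0,"hand": 0.035},
    {"tx": 0,"ty": 0.002,"tz": 0.08,"roll": 0,"hand": 0.035},
    {"tx": 0,"ty": 0.002,"tz": 0.1,"roll": 0,"hand": 0.035},
    {"tx": 0,"ty": 0.002,"tz": 0.109,"roll": 0,"hand": 0.035},
    {"tx": 0,"ty": 0.002,"tz": 0.109,"roll": 0,"hand": 0.035},
    {"tx": 0,"ty": 0.002,"tz": 0.109,"roll": 0,"hand": 0.035}
  ],
  "squeeze": 25
}}

```text
t: 19.75
ee_pos: [0.4754, -0.2396, 0.0521]
orientation: [1.0, -0.021, 0.001, 0.0]
ft_force: [0.1, 0.3, 0.8]
opening: 0.0353
```

```bash
python3 go.py .475 -.238 .05 -2.5; python3 -c "
from h import *
c=cap('wrist','w14.png')"
```

```text
t 19.75 pos [ 0.4754 -0.2396  0.0521] yaw -2.45 tilt [0.0013 0.0005] F [0.1 0.3 0.8] op 0.0353
tx -0.0005 ty -0.0016 tz 0.0021 roll 0.05
```

View pics/w14.png

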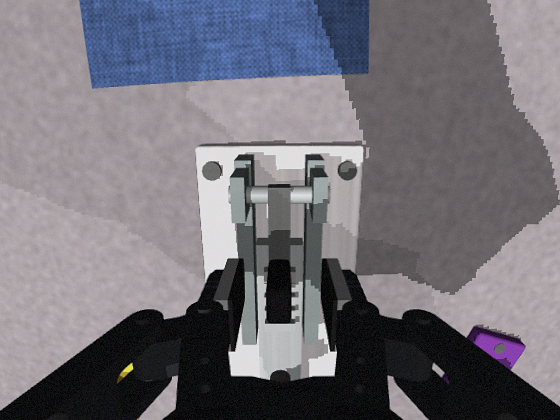

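Tab is between the fingers at (278,290), slightly left of the centre line (284). Shift and close.

{"fn": "servo_tool", "kwargs": {
  "plan": [
    {"tx": -0.0015,"ty": -0.001,"tz": 0,"roll": 0,"hand": 0.025},
    {"tx": -0.0015,"ty": -0.001,"tz": 0,"roll": 0,"hand": 0.005},
    {"tx": -0.0015,"ty": -0.001,"tz": 0,"roll": 0,"hand": 0.005},
    {"tx": -0.0015,"ty": -0.001,"tz": 0,"roll": 0,"hand": 0.005},
    {"tx": -0.0015,"ty": -0.001,"tz": 0,"roll": 0,"hand": 0.005}
  ]
}}

```text
t: 20.3
ee_pos: [0.474, -0.2386, 0.0521]
orientation: [1.0, -0.022, 0.001, 0.0]
ft_force: [0.2, 1.0, 6.9]
opening: 0.0092
```

{"fn": "servo_tool", "kwargs": {
  "plan": [
    {"tx": 0,"ty": -0.0027,"tz": -0.0036,"roll": 0,"hand": 0.005},
    {"tx": 0,"ty": -0.0057,"tz": -0.0068,"roll": 0,"hand": 0.005},
    {"tx": 0,"ty": -0.009,"tz": -0.0098,"roll": 0,"hand": 0.005},
    {"tx": 0,"ty": -0.0127,"tz": -0.0124,"roll": 0,"hand": 0.005},
    {"tx": 0,"ty": -0.0146,"tz": -0.0136,"roll": 0,"hand": 0.005},
    {"tx": 0,"ty": -0.0146,"tz": -0.0136,"roll": 0,"hand": 0.005},
    {"tx": 0,"ty": -0.0146,"tz": -0.0136,"roll": 0,"hand": 0.005}
  ]
}}

```text
t: 21.0
ee_pos: [0.4745, -0.2254, 0.0652]
orientation: [1.0, -0.022, 0.001, 0.001]
ft_force: [4.3, -3.1, -2.0]
opening: 0.0095
```

```bash
python3 go.py .475 -.238 .05 -2.5; python3 -c "
from h import *
c=cap('wrist','w15.png')"
```

```text
t 21.00 pos [ 0.4745 -0.2254  0.0652] yaw -2.52 tilt [0.0022 0.0029] F [ 4.3 -3.1 -2. ] op 0.0095
tx 0.0011 ty 0.0125 tz 0.0153 roll -0.02
```

View pics/w15.png

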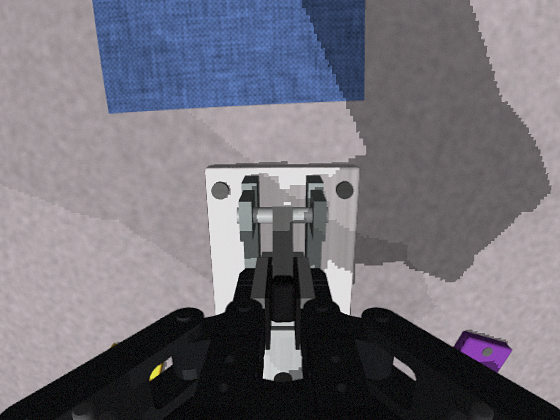

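Pawl is up, tab still between the pads. Release, rise, move over the post.

{"fn": "servo_tool", "kwargs": {
  "plan": [
    {"tx": 0,"ty": 0,"tz": 0,"roll": 0,"hand": 0.02},
    {"tx": 0,"ty": 0,"tz": 0,"roll": 0,"hand": 0.035},
    {"tx": 0,"ty": 0,"tz": 0,"roll": 0,"hand": 0.035},
    {"tx": 0,"ty": 0,"tz": -0.03,"roll": 0,"hand": 0.035},
    {"tx": 0,"ty": 0,"tz": -0.07,"roll": 0,"hand": 0.035},
    {"tx": 0,"ty": 0,"tz": -0.095,"roll": 0,"hand": 0.035},
    {"tx": 0,"ty": 0,"tz": -0.095,"roll": 0,"hand": 0.035},
    {"tx": 0,"ty": 0,"tz": -0.095,"roll": 0,"hand": 0.035}
  ]
}}

```text
t: 21.85
ee_pos: [0.4736, -0.2235, 0.16]
orientation: [1.0, -0.022, 0.0, -0.0]
ft_force: [-0.5, 0.7, 0.3]
opening: 0.0354
```

```bash
python3 go.py .4705 -.316 .16 -2.5
```

```text
t 21.85 pos [ 0.4736 -0.2235  0.16  ] yaw -2.47 tilt [ 0.0005 -0.0007] F [-0.5  0.7  0.3] op 0.0354
tx 0.0009 ty 0.0926 tz -0.0000 roll 0.03
```

{"fn": "servo_tool", "kwargs": {
  "plan": [
    {"tx": 0,"ty": 0.045,"tz": 0,"roll": 0,"hand": 0.035},
    {"tx": 0,"ty": 0.092,"tz": 0,"roll": 0,"hand": 0.035},
    {"tx": 0,"ty": 0.092,"tz": 0,"roll": 0,"hand": 0.035},
    {"tx": 0,"ty": 0.092,"tz": 0,"roll": 0,"hand": 0.035},
    {"tx": 0,"ty": 0.092,"tz": 0,"roll": 0,"hand": 0.035},
    {"tx": 0,"ty": 0.092,"tz": 0,"roll": 0,"hand": 0.035}
  ]
}}

```text
t: 22.45
ee_pos: [0.4698, -0.3141, 0.1592]
orientation: [1.0, -0.021, -0.001, -0.001]
ft_force: [0.7, -0.0, -0.1]
opening: 0.0349
```

```bash
python3 go.py .4705 -.316 .16 -2.5;python3 -c "
from h import *
c=cap('wrist','w16.png');print(proj(c,[[.4705,-.316,.087],[.468,-.376,.054]]))"
```

```text
t 22.45 pos [ 0.4698 -0.3141  0.1592] yaw -2.38 tilt [-0.0012 -0.0014] F [ 0.7 -0.  -0.1] op 0.0349
tx 0.0008 ty 0.0018 tz -0.0008 roll 0.12
[[283.20809703 227.48751285]
 [282.97438352 283.50013138]]
```

View pics/w16.png

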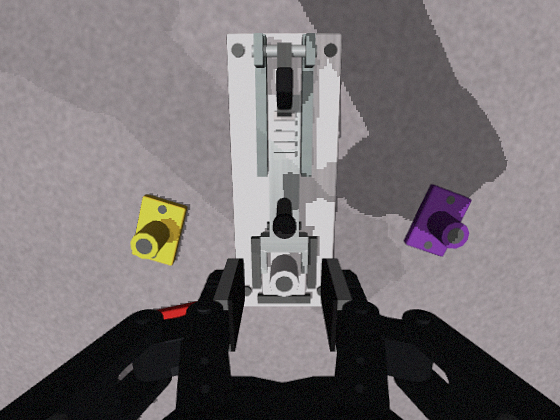

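Cap at (284,225), boss at (284,281), pawl visibly raised. Descend on the post.

{"fn": "servo_tool", "kwargs": {
  "plan": [
    {"tx": 0.001,"ty": 0.002,"tz": 0.04,"roll": 0,"hand": 0.035},
    {"tx": 0.001,"ty": 0.002,"tz": 0.08,"roll": 0,"hand": 0.035},
    {"tx": 0.001,"ty": 0.002,"tz": 0.105,"roll": 0,"hand": 0.035},
    {"tx": 0.001,"ty": 0.002,"tz": 0.116,"roll": 0,"hand": 0.035},
    {"tx": 0.001,"ty": 0.002,"tz": 0.116,"roll": 0,"hand": 0.035},
    {"tx": 0.001,"ty": 0.002,"tz": 0.116,"roll": 0,"hand": 0.02},
    {"tx": 0.001,"ty": 0.002,"tz": 0.116,"roll": 0,"hand": 0.006},
    {"tx": 0.001,"ty": 0.002,"tz": 0.116,"roll": 0,"hand": 0.006}
  ],
  "squeeze": 35
}}

```text
t: 23.3
ee_pos: [0.4707, -0.3183, 0.0448]
orientation: [1.0, -0.022, 0.001, 0.0]
ft_force: [-0.7, -0.8, -1.4]
opening: 0.011
```

```bash
python3 go.py .4705 -.316 .043 -2.5;python3 -c "
from h import *
c=cap('wrist','w17.png')"
```

```text
t 23.30 pos [ 0.4707 -0.3183  0.0448] yaw -2.50 tilt [0.0011 0.0008] F [-0.7 -0.8 -1.4] op 0.0110
tx -0.0003 ty -0.0023 tz 0.0018 roll -0.00
```

View pics/w17.png

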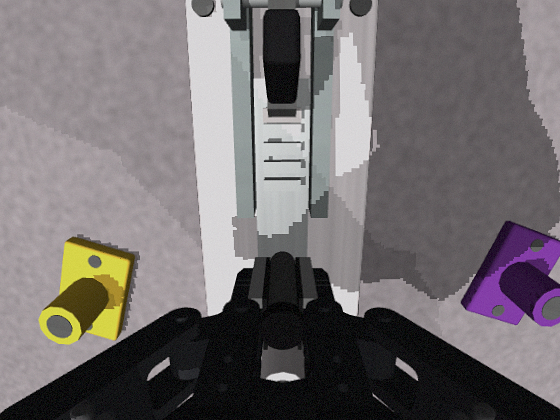

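Post gripped. Slide the bar back.

{"fn": "servo_tool", "kwargs": {
  "plan": [
    {"tx": 0,"ty": -0.006,"tz": 0,"roll": 0,"hand": 0.006},
    {"tx": 0,"ty": -0.014,"tz": 0,"roll": 0,"hand": 0.006},
    {"tx": 0,"ty": -0.022,"tz": 0,"roll": 0,"hand": 0.006},
    {"tx": 0,"ty": -0.03,"tz": 0,"roll": 0,"hand": 0.006},
    {"tx": 0,"ty": -0.038,"tz": 0,"roll": 0,"hand": 0.006},
    {"tx": 0,"ty": -0.044,"tz": 0,"roll": 0,"hand": 0.006},
    {"tx": 0,"ty": -0.046,"tz": 0,"roll": 0,"hand": 0.006},
    {"tx": 0,"ty": -0.046,"tz": 0,"roll": 0,"hand": 0.006}
  ]
}}

```text
t: 24.15
ee_pos: [0.4726, -0.2742, 0.0447]
orientation: [1.0, -0.022, 0.001, 0.002]
ft_force: [-1.9, -8.0, 2.6]
opening: 0.011
```

```bash
python3 go.py .4705 -.316 .043 -2.5
```

```text
t 24.15 pos [ 0.4726 -0.2742  0.0447] yaw -2.55 tilt [0.0019 0.0044] F [-1.9 -8.   2.6] op 0.0110
tx -0.0003 ty 0.0419 tz 0.0019 roll -0.05
```

{"fn": "servo_tool", "kwargs": {
  "plan": [
    {"tx": 0,"ty": -0.002,"tz": 0,"roll": 0,"hand": 0.006},
    {"tx": 0,"ty": -0.003,"tz": 0,"roll": 0,"hand": 0.006},
    {"tx": 0,"ty": -0.003,"tz": 0,"roll": 0,"hand": 0.006},
    {"tx": 0,"ty": -0.003,"tz": 0,"roll": 0,"hand": 0.006}
  ]
}}

```text
t: 24.55
ee_pos: [0.4726, -0.2742, 0.0448]
orientation: [1.0, -0.023, 0.001, 0.004]
ft_force: [-2.0, -15.6, -1.4]
opening: 0.0113
```

Bar is hard on its stop (no further motion, force 16 N). Release and rise.

{"fn": "servo_tool", "kwargs": {
  "plan": [
    {"tx": 0,"ty": 0.002,"tz": 0,"roll": 0,"hand": 0.02},
    {"tx": 0,"ty": 0.002,"tz": 0,"roll": 0,"hand": 0.035},
    {"tx": 0,"ty": 0.002,"tz": 0,"roll": 0,"hand": 0.035},
    {"tx": 0,"ty": 0.002,"tz": -0.03,"roll": 0,"hand": 0.035},
    {"tx": 0,"ty": 0.002,"tz": -0.07,"roll": 0,"hand": 0.035},
    {"tx": 0,"ty": 0.002,"tz": -0.105,"roll": 0,"hand": 0.05},
    {"tx": 0,"ty": 0.002,"tz": -0.105,"roll": 0,"hand": 0.05},
    {"tx": 0,"ty": 0.002,"tz": -0.105,"roll": 0,"hand": 0.05}
  ]
}}

```text
t: 25.35
ee_pos: [0.4735, -0.2699, 0.1496]
orientation: [1.0, -0.021, 0.001, -0.0]
ft_force: [-0.7, -0.8, -0.5]
opening: 0.0503
```

```bash
python3 go.py .468 -.376 .15 -2.5
```

```text
t 25.35 pos [ 0.4735 -0.2699  0.1496] yaw -2.41 tilt [ 0.0021 -0.0008] F [-0.7 -0.8 -0.5] op 0.0503
tx -0.0010 ty 0.1062 tz -0.0005 roll 0.09
```

{"fn": "servo_tool", "kwargs": {
  "plan": [
    {"tx": -0.001,"ty": 0.05,"tz": 0,"roll": 0,"hand": 0.05},
    {"tx": -0.001,"ty": 0.1,"tz": 0,"roll": 0,"hand": 0.05},
    {"tx": -0.001,"ty": 0.107,"tz": 0,"roll": 0,"hand": 0.05},
    {"tx": -0.001,"ty": 0.107,"tz": 0,"roll": 0,"hand": 0.05},
    {"tx": -0.001,"ty": 0.107,"tz": 0,"roll": 0,"hand": 0.05},
    {"tx": -0.001,"ty": 0.107,"tz": 0,"roll": 0,"hand": 0.05},
    {"tx": -0.001,"ty": 0.107,"tz": 0,"roll": 0,"hand": 0.05}
  ]
}}

```text
t: 26.05
ee_pos: [0.4676, -0.3761, 0.1486]
orientation: [1.0, -0.021, -0.0, -0.001]
ft_force: [0.3, 0.8, 0.0]
opening: 0.05
```

```bash
python3 go.py .468 -.376 .15 -2.5;python3 -c "
from h import *
c=cap('wrist','w18.png');print(proj(c,[[.468,-.376,.054],[.472,-.271,.087]]))"
```

```text
t 26.05 pos [ 0.4676 -0.3761  0.1486] yaw -2.37 tilt [-0.0002 -0.0012] F [0.3 0.8 0. ] op 0.0500
tx 0.0004 ty -0.0001 tz -0.0014 roll 0.13
[[282.51307009 214.11692472]
 [282.18496463  49.66743757]]
```

View pics/w18.png

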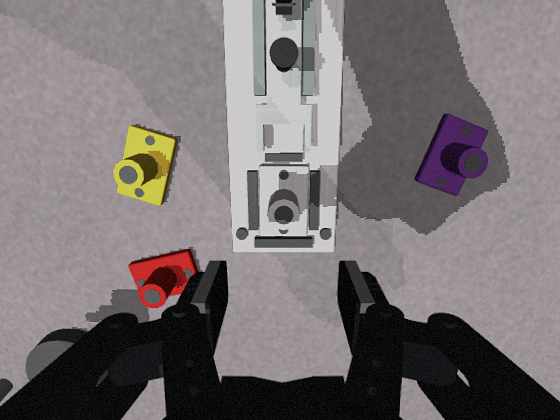

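Fork is clear of the part; boss top at (284,211), cap (284,52). Descend on the boss.

{"fn": "servo_tool", "kwargs": {
  "plan": [
    {"tx": 0.001,"ty": -0.001,"tz": 0.04,"roll": 0,"hand": 0.05},
    {"tx": 0.001,"ty": -0.001,"tz": 0.08,"roll": 0,"hand": 0.05},
    {"tx": 0.001,"ty": -0.001,"tz": 0.108,"roll": 0,"hand": 0.05},
    {"tx": 0.001,"ty": -0.001,"tz": 0.12,"roll": 0,"hand": 0.05},
    {"tx": 0.001,"ty": -0.001,"tz": 0.12,"roll": 0,"hand": 0.05},
    {"tx": 0.001,"ty": -0.001,"tz": 0.12,"roll": 0,"hand": 0.03},
    {"tx": 0.001,"ty": -0.001,"tz": 0.12,"roll": 0,"hand": 0.018},
    {"tx": 0.001,"ty": -0.001,"tz": 0.12,"roll": 0,"hand": 0.018}
  ],
  "squeeze": 40
}}

```text
t: 26.9
ee_pos: [0.4692, -0.3778, 0.0309]
orientation: [1.0, -0.022, 0.002, 0.001]
ft_force: [0.1, -0.9, 4.6]
opening: 0.023
```

{"fn": "servo_tool", "kwargs": {
  "plan": [
    {"tx": 0,"ty": 0,"tz": 0,"roll": 0,"hand": 0.018},
    {"tx": 0,"ty": 0,"tz": 0,"roll": 0,"hand": 0.018},
    {"tx": 0,"ty": 0,"tz": -0.01,"roll": 0,"hand": 0.018},
    {"tx": 0,"ty": 0,"tz": -0.03,"roll": 0,"hand": 0.018},
    {"tx": 0,"ty": 0,"tz": -0.07,"roll": 0,"hand": 0.018},
    {"tx": 0,"ty": 0,"tz": -0.11,"roll": 0,"hand": 0.018},
    {"tx": 0,"ty": 0,"tz": -0.11,"roll": 0,"hand": 0.018},
    {"tx": 0,"ty": 0,"tz": -0.11,"roll": 0,"hand": 0.018}
  ]
}}

```text
t: 27.7
ee_pos: [0.4684, -0.3768, 0.1402]
orientation: [1.0, -0.022, 0.001, 0.0]
ft_force: [0.0, 0.4, -1.3]
opening: 0.0227
```

```bash
python3 go.py .635 -.0135 .14 -14.5;python3 -c "
from h import *
c=cap('wrist','w19.png')"
```

```text
t 27.70 pos [ 0.4684 -0.3768  0.1402] yaw -2.49 tilt [0.0023 0.0004] F [ 0.   0.4 -1.3] op 0.0227
tx 0.1506 ty -0.3702 tz 0.0005 roll 12.01
```

View pics/w19.png

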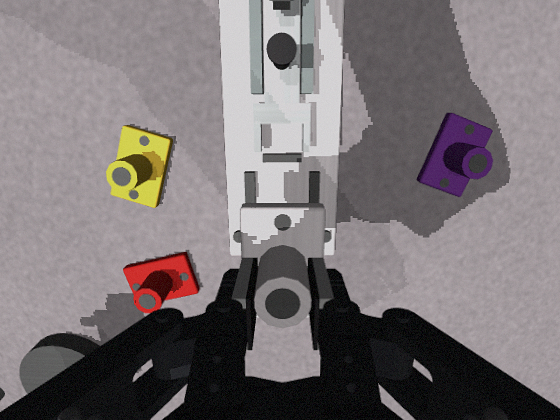

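Part is held square to the fingers and clear of the clamp. Move to the near square pocket.

{"fn": "servo_tool", "kwargs": {
  "plan": [
    {"tx": 0.151,"ty": -0.37,"tz": 0,"roll": 12,"hand": 0.018},
    {"tx": 0.151,"ty": -0.37,"tz": 0,"roll": 12,"hand": 0.018},
    {"tx": 0.151,"ty": -0.37,"tz": 0,"roll": 12,"hand": 0.018},
    {"tx": 0.151,"ty": -0.37,"tz": 0,"roll": 12,"hand": 0.018},
    {"tx": 0.151,"ty": -0.37,"tz": 0,"roll": 12,"hand": 0.018},
    {"tx": 0.151,"ty": -0.37,"tz": 0,"roll": 12,"hand": 0.018},
    {"tx": 0.151,"ty": -0.37,"tz": 0,"roll": 12,"hand": 0.018},
    {"tx": 0.151,"ty": -0.37,"tz": 0,"roll": 12,"hand": 0.018}
  ]
}}

```text
t: 28.55
ee_pos: [0.6343, -0.0116, 0.1371]
orientation: [0.992, -0.126, -0.002, 0.0]
ft_force: [0.9, -0.1, 0.3]
opening: 0.0228
```

{"fn": "servo_tool", "kwargs": {
  "plan": [
    {"tx": 0,"ty": 0,"tz": 0,"roll": 0,"hand": 0.018},
    {"tx": 0,"ty": 0,"tz": 0,"roll": 0,"hand": 0.018},
    {"tx": 0,"ty": 0,"tz": 0,"roll": 0,"hand": 0.018}
  ]
}}

```text
t: 28.85
ee_pos: [0.6337, -0.0155, 0.1378]
orientation: [0.992, -0.127, -0.001, 0.001]
ft_force: [0.0, 0.8, -2.0]
opening: 0.023
```

```bash
python3 go.py .635 -.0145 .034 -14.5;python3 -c "
from h import *
c=cap('wrist','w20.png')"
```

```text
t 28.85 pos [ 0.6337 -0.0155  0.1378] yaw -14.61 tilt [-0.0021  0.0018] F [ 0.   0.8 -2. ] op 0.0230
tx 0.0012 ty -0.0014 tz 0.1038 roll -0.11
```

View pics/w20.png

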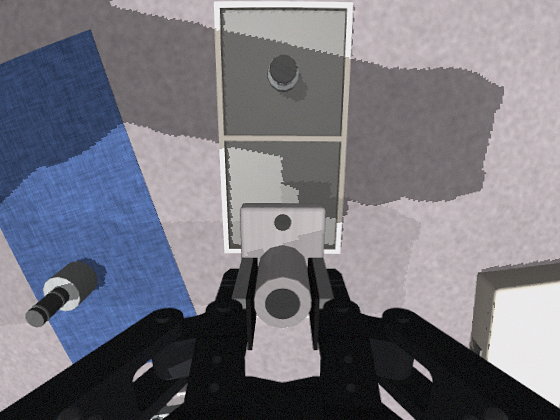

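{"fn": "servo_tool", "kwargs": {
  "plan": [
    {"tx": 0.001,"ty": -0.001,"tz": 0.04,"roll": 0,"hand": 0.018},
    {"tx": 0.001,"ty": -0.001,"tz": 0.075,"roll": 0,"hand": 0.018},
    {"tx": 0.001,"ty": -0.001,"tz": 0.095,"roll": 0,"hand": 0.018},
    {"tx": 0.001,"ty": -0.001,"tz": 0.102,"roll": 0,"hand": 0.018},
    {"tx": 0.001,"ty": -0.001,"tz": 0.102,"roll": 0,"hand": 0.018},
    {"tx": 0.001,"ty": -0.001,"tz": 0.102,"roll": 0,"hand": 0.018}
  ]
}}

```text
t: 29.5
ee_pos: [0.637, -0.0142, 0.0381]
orientation: [0.992, -0.127, 0.001, 0.0]
ft_force: [-0.6, -0.6, -1.5]
opening: 0.0223
```

```bash
python3 go.py .635 -.0145 .0225 -14.5;python3 -c "
from h import *
c=cap('wrist','w21.png')
c=cap('scene','d21.png');b=cv2.imread('pics/d21.png');cv2.imwrite('pics/d21.png',cv2.resize(b[140:280,250:410],None,fx=4,fy=4,interpolation=2))"
```

```text
t 29.50 pos [ 0.637  -0.0142  0.0381] yaw -14.58 tilt [ 0.0018 -0.0002] F [-0.6 -0.6 -1.5] op 0.0223
tx -0.0018 ty 0.0008 tz 0.0156 roll -0.08
```

View pics/w21.png

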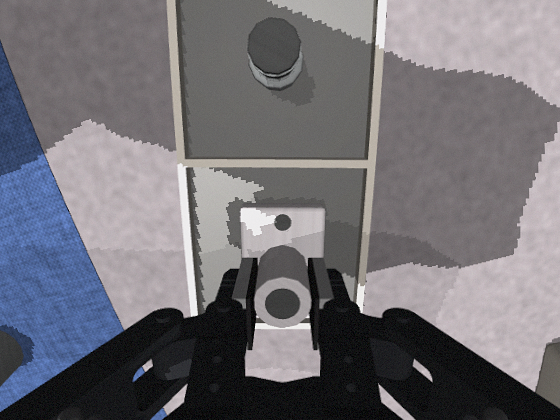

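View pics/d21.png

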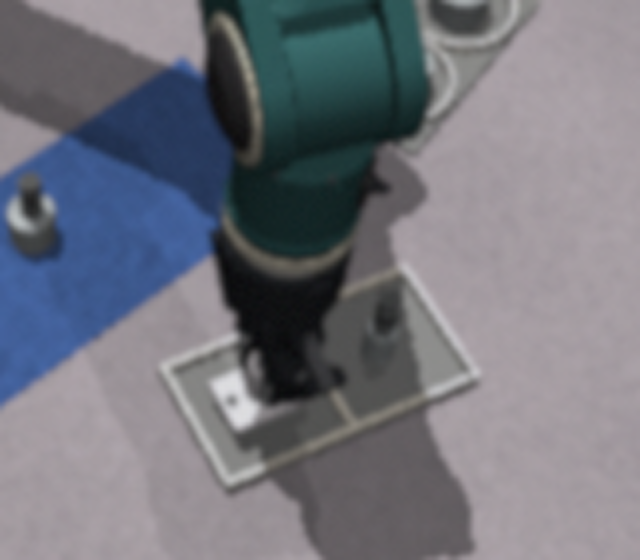

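Part lies over the pocket with sides parallel; 2–3 mm right of centre. Lower.

{"fn": "servo_tool", "kwargs": {
  "plan": [
    {"tx": -0.003,"ty": 0.001,"tz": 0.004,"roll": 0,"hand": 0.018},
    {"tx": -0.003,"ty": 0.001,"tz": 0.008,"roll": 0,"hand": 0.018},
    {"tx": -0.003,"ty": 0.001,"tz": 0.011,"roll": 0,"hand": 0.018},
    {"tx": -0.003,"ty": 0.001,"tz": 0.013,"roll": 0,"hand": 0.018},
    {"tx": -0.003,"ty": 0.001,"tz": 0.0145,"roll": 0,"hand": 0.018},
    {"tx": -0.003,"ty": 0.001,"tz": 0.0145,"roll": 0,"hand": 0.018},
    {"tx": -0.003,"ty": 0.001,"tz": 0.0145,"roll": 0,"hand": 0.018}
  ]
}}

```text
t: 30.3
ee_pos: [0.6329, -0.0132, 0.0229]
orientation: [0.992, -0.126, -0.0, -0.0]
ft_force: [-3.5, 1.4, 5.9]
opening: 0.022
```

{"fn": "servo_tool", "kwargs": {
  "plan": [
    {"tx": 0,"ty": 0,"tz": 0,"roll": 0,"hand": 0.03},
    {"tx": 0,"ty": 0,"tz": 0,"roll": 0,"hand": 0.045},
    {"tx": 0,"ty": 0,"tz": 0,"roll": 0,"hand": 0.045},
    {"tx": 0,"ty": 0,"tz": -0.03,"roll": 0,"hand": 0.045},
    {"tx": 0,"ty": 0,"tz": -0.07,"roll": 0,"hand": 0.045},
    {"tx": 0,"ty": 0,"tz": -0.12,"roll": 0,"hand": 0.045},
    {"tx": 0,"ty": 0,"tz": -0.16,"roll": 0,"hand": 0.045},
    {"tx": 0,"ty": 0,"tz": -0.18,"roll": 0,"hand": 0.045}
  ]
}}

```text
t: 31.1
ee_pos: [0.6348, -0.0139, 0.2066]
orientation: [0.992, -0.126, 0.003, -0.001]
ft_force: [0.8, -0.6, -0.3]
opening: 0.0446
```

{"fn": "servo_tool", "kwargs": {
  "plan": [
    {"tx": -0.1,"ty": -0.1,"tz": 0,"roll": 0,"hand": 0.045},
    {"tx": -0.1,"ty": -0.1,"tz": 0,"roll": 0,"hand": 0.045},
    {"tx": -0.1,"ty": -0.1,"tz": 0,"roll": 0,"hand": 0.045},
    {"tx": -0.13,"ty": -0.2,"tz": 0,"roll": 0,"hand": 0.045},
    {"tx": -0.13,"ty": -0.2,"tz": 0,"roll": 0,"hand": 0.045},
    {"tx": -0.13,"ty": -0.2,"tz": -0.05,"roll": 0,"hand": 0.045},
    {"tx": -0.13,"ty": -0.2,"tz": -0.05,"roll": 0,"hand": 0.045},
    {"tx": -0.13,"ty": -0.2,"tz": -0.05,"roll": 0,"hand": 0.045}
  ]
}}

```text
t: 31.9
ee_pos: [0.5578, 0.2132, 0.2534]
orientation: [0.992, -0.126, 0.001, -0.001]
ft_force: [-0.0, -0.1, -0.8]
opening: 0.0454
```

```bash
python3 go.py .6 0 .2 0;python3 -c "
from h import *
c=cap('side','d22.png');b=cv2.imread('pics/d22.png');cv2.imwrite('pics/d22s.png',cv2.resize(b[155:365,170:430],None,fx=3,fy=2.85,interpolation=2))
c=cap('scene','d23.png');b=cv2.imread('pics/d23.png');cv2.imwrite('pics/d23s.png',cv2.resize(b[120:305,130:390],None,fx=3,fy=3,interpolation=2))"
```

```text
t 31.90 pos [0.5578 0.2132 0.2534] yaw -14.47 tilt [ 0.0018 -0.0015] F [-0.  -0.1 -0.8] op 0.0454
tx 0.0940 ty 0.1960 tz 0.0533 roll -14.47
```

View pics/d22s.png

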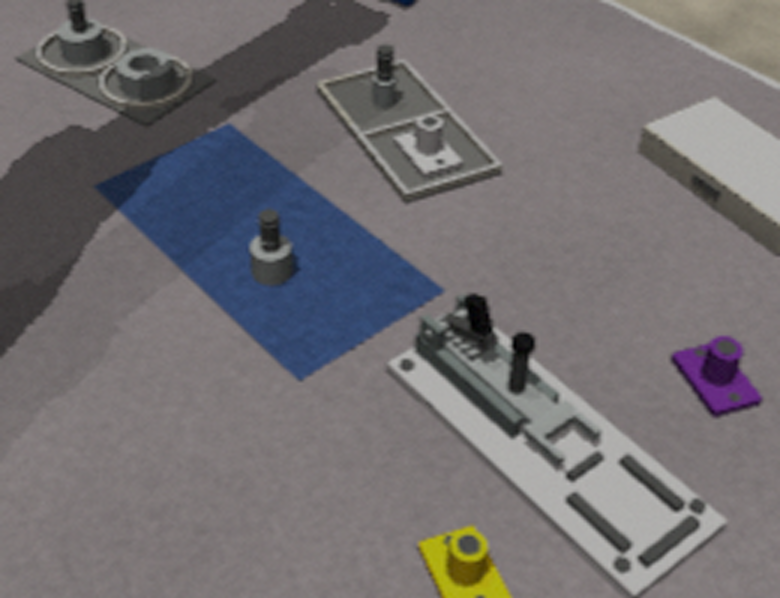

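View pics/d23s.png

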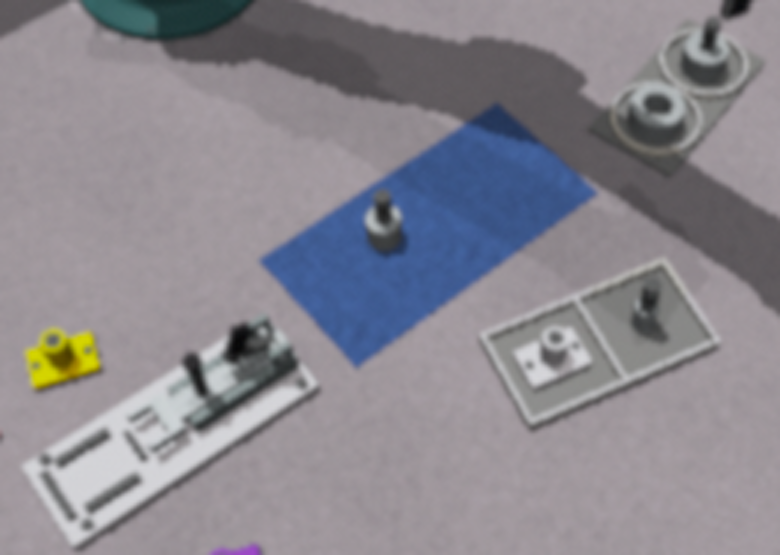

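Both views show all four items upright in their pockets, the medium plug unmoved at the same pixels, pawl up, bar back. A last check of bar travel, then hand in.

```bash
python3 -c "
from h import *
A=cap('scene');B=cap('side')
sc=lambda p:(np.array(p,float)+.5)/3-.5+[130,120]
sd=lambda p:(np.array(p,float)+.5)/[3,2.85]-.5+[170,155]
print(onz(A,sc((191,360)),.087),onz(B,sd((522,342)),.087))
print(robot.sign_off())"
```

```text
[[ 0.47240827 -0.27387799  0.087     ]] [[ 0.47188717 -0.27348248  0.087     ]]
the job is handed in; nothing more can be done
None
```

I made up both kits and handed the job in at about 32 s of the 109 s allowed; the hand-in reports no verdict.

- **Round tray:** the thick plug stands in the far pocket and the ring gauge lies in the near one.
- **Square tray:** the thin plug stands in the far pocket. The flanged part is in the near one, with its sides parallel to the pocket's.
- **Clamp:** I lifted the pawl by its tab, then slid the bar back by its post until it stopped against the end. It would not move further with 16 N of push.

**Last checks:** in both fixed cameras all four items look upright in their pockets, the medium plug has not visibly moved, and the pawl is up. I set each item down slowly, and the contact force rose before I let go; the highest was about 20 N, with the ring.

**Small disagreements:**
- The cameras put the bar's travel at about 42–43 mm and the arm measured 44.1 mm at the stop, against the nominal 45 mm. These differ by about the 2 mm calibration error plus some play in the grip.
- The wrist camera placed some items 3–5 mm further along +y than the fixed cameras did. The first grip, on the thick plug, was also about 6 mm off centre along the pads. The pockets have enough room for both.

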